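# Stow a tub in the holding cabinet and latch the door

### The job

Set the tub with the red lid upright in the pulled-out tray of the steel cabinet (set it down, do not drop it) and push the tray fully home. Then swing the cabinet's door shut without slamming it, until it seats on its catch, and let go. Leave the other tub and the jar standing where they are.

Things in the scene. Friction and masses are not known exactly. Their poses are not given: they have to be found in the camera images.
- tub_mid (a point): Centre of the food tub to stow: white box with a clipped-on red lid, one rigid piece, 90 mm long (its x axis), 56 mm wide (its y axis) at the lid and 52 mm below it, 76 mm tall, about 0.3 kg, standing on the counter. The point is half-way up (38 mm above its foot); z points up. Grip it across the 56 mm width.
- tub2_mid (a point): Centre of another tub, same shape, with a green lid: leave it alone.
- jar_mid (a point): Centre (42 mm above its foot) of a jar, 56 mm in diameter, 85 mm tall, black cap: leave it alone.
- cabinet: Fixed steel cabinet on the robot's left, its front looking along its own -x (to the robot's right). 260 mm deep (x), 270 wide (y), 262 tall; pans on its back half reach 312. Origin: centre of its underside, z up. The front lies at x = -130 mm; the opening runs from 18 to 230 mm above the counter, between side walls 14 mm thick.
- visor (a point): Middle of the lower edge of the blue-edged visor over the cabinet's front, 230 mm above the counter, 40 mm proud of the front, as wide as the cabinet. Because of it a tool held upright cannot reach the closed door nor push the tray home: it must lean back 30 to 45 degrees and come in from the front.
- tray_in (a point): Centre of the tray's inner floor, 31 mm above the counter; moves with the tray, axes parallel to the cabinet's. The tray is an open steel box, 200 mm long (x) by 190 wide (y), walls 4 mm thick and 28 high; its blue front panel is 48 high. Its middle line lies at y = -8 mm in the cabinet's frame. Set the tub well forward in it, clear of the visor.
- tray_front (a point): Middle of the outer face of the tray's blue front panel, 52 mm above the counter; moves with the tray. Push here along the cabinet's +x. When home the panel lies 12 mm inside the cabinet's front.
- tray (a joint): How far the tray is pulled out, in m: 0 = home against its stop, 0.19 = fully out. It slides with about 1.5 N of friction and stays where it is left. A tray left out by more than about 12 mm blocks the door.
- door_hinge (a point): Point on the door's upright hinge axis, 120 mm above the counter, at (-130, +135) mm (x, y) in the cabinet's frame, the side nearer the robot. Its axes turn with the door; when shut they are the cabinet's.
- push_plate (a point): Middle of the yellow 50 mm square plate on the door's outer face, a good place to push: 170 mm from the hinge along the door, 75 mm above the counter; its -x points out of that face. Door panel: 270 mm wide, 14 thick, from 20 to 222 mm above the counter, 0.8 kg, with a black edge pull 18 mm proud along its free edge. Open, its outer face looks towards the robot.
- door (a joint): Door angle in rad: 0 shut, grows to 1.85 as it opens. Slight friction: it stays where it is left. At about 0.07 a brass nose on the door meets a sprung ball under the cabinet's roof; pushing on takes up to about 9 N at the yellow plate until, at about 0.03, it snaps past, is drawn to 0 and held. Let go short of that, it springs back ajar (0.07 to 0.2).
Things that resemble listed ones, but are neither listed nor needed, are in the scene too. What is shaped like the part that bears tub_mid but purple or yellow is not meant.

How it is judged:
By the outcome, as a careful person would: the job done as asked, in the order asked, and still so for the second after the job is handed in, with the robot touching nothing.
It also fails if it takes over 72 s, if anything falls off the work surface, if the arm or the gripper's body presses on something with over 40 N, if the wrist force passes 120 N, or if a joint passes its speed limit or range.

### The arm

A 6-joint arm with a two-finger parallel gripper is mounted at the origin on the work surface. World frame = base frame: x ahead of the robot, y to its left, z up, the work surface at z = 0. Lengths are in m, angles in rad, forces in N, time in s.
With the tool pointing down it reaches from about 0.35 to 0.775 m from the base axis. Payload 7.3 kg.
Tool frame: the origin (TCP) lies between the finger pads; the fingertips stand 17 mm ahead of it and the grasp point (between the pads) lies 2 mm behind it; z points along the fingers, y is the direction in which the jaws open and shut (so a half turn about z gives the same grasp; the last joint's range is limited). The gripper opens to 92 mm and grips with 3 to 60 N. Pads are 19 mm wide; open, the fingers measure 130 mm over their backs; the gripper's body (75 mm by 190 mm) begins 47 mm behind the grasp point.
Start: joints at [-1.48, 0.342, 1.524, -0, 1.275, -0.146], TCP at [0.123, -0.51, 0.244] pointing down, gripper open.
Joint ranges: [-2.53, 2.53], [-0.77, 2.02], [0.04, 2.7], [-1, 4.14], [0.28, 2.66], [-3.11, 3.11]. Speed limits (rad/s): [2.57, 2.57, 3.14, 3.14, 3.14, 3.14].

### API

Orientations are given as [roll, pitch, yaw] about the fixed x, y, z axes, in that order (R = Rz(yaw) Ry(pitch) Rx(roll)).
In Python, from cell import sensors, vision, hand_in gives the robot as it stands.
- The arm moves only by the tool step_arm, never from a script. Its argument "series" is a list of rows, each a list of 5 numbers: the opening, from 0 (shut) to 1 (fully open), then the shift along the world's x, y, z each as a share of 25 mm, from -1 to 1, then the turn about the world's z as a share of 0.08 rad, from -1 to 1. A call has 1 to 12 rows; each row shifts and turns the commanded pose from where the row before left it; what a row does not reach is not made up. A row lasts 1/10 s, in which the tool goes at most 50 mm and 8.59 degrees, less where a joint would pass 70% of its speed; a pose out of reach is approached as far as the arm can. A call with a number of a shift or a turn outside -1 to 1 is refused whole. A call with a gripper value outside its range is refused whole. The fingers move at their own pace and stop on an object; "squeeze" is the grip in N (left out, the last holds). Time passes only in rows, so rows that do not move let the fingers close. It gives the time, the measured TCP pose, the force and the opening at its end, in the units of the state.
- sensors.observe(): the state, without advancing time (a new reading comes with each control period).
- vision.read_camera(name): name is "scene" or "top" or "wrist"; returns a dict with "pixels" (400x640x3 uint8, blue, green, red), "range_z" (400x640 float32, m along the optical axis (not along the pixel's ray), 0 where there is no reading), "camera_matrix" (3x3 intrinsics, pixels), "pose" (4x4, takes a point from camera to world coordinates). Camera axes: x right, y down, z forward; pixel columns grow to the right and rows downward; lengths in m; the calibration is good to about 2 mm. A picture is of the moment at which its call begins.
- hand_in(): hands the job in, once; it reports no verdict.
The state is a dict: "time": time; "qpos": joint angles; "qvel": joint speeds; "joint_efforts": joint torques, N m; "tool_pos": TCP position; "tool_rot": TCP orientation; "contact_force": force on the tool from outside, world axes, zero at the start; "torque": the same for the moment, N m; "opening": finger opening in m.
Only numpy, scipy, OpenCV 4.12 (cv2) and the standard library are available. Lean on these libraries where they do the work, as an engineer would, in place of code of your own. Each camera call takes 0.05 s, during which the arm holds its last target.

## Working session

There is one attempt and no reset: what is moved stays moved. The work goes in short steps, Python scripts to look and compute and a tool call to move; the robot and the scene stay as the last step left them, time stands still between calls to the robot, and variables do not carry over. Pictures are saved under pics/ and viewed, and the job is handed in when it is done.

Besides the shell and the picture viewer there is one more tool, called after "Emit:" as a command line: name --pt "numbers of a row" for each row, then --argument value for the rest. step_arm: Moves the arm, as the interface text tells. Its arguments: {"type":"object","properties":{"series":{"type":"array","items":{"type":"array","items":{"type":"number","minimum":-1,"maximum":1}}},"squeeze":{"type":"number"}},"required":["series"]}

```bash
ls; mkdir -p pics; python3 - <<'E'
from cell import sensors, vision
import cv2,numpy as np
print(sensors.observe())
for n in ("scene","top","wrist"):
    d=vision.read_camera(n); cv2.imwrite(f"pics/{n}0.png",d["pixels"]); np.savez(f"{n}0.npz",**d)
    print(n,d["camera_matrix"].round(1).tolist(),d["pose"].round(3).tolist())
E
```

```text
pics
{'time': 0.0, 'qpos': array([-1.48004637e+00,  3.42706730e-01,  1.52501366e+00,  1.42226814e-05,
        1.27536839e+00, -1.45982212e-01]), 'qvel': array([-0.00124453,  0.00070392, -0.0003951 , -0.00043558,  0.00098101,
        0.00062754]), 'joint_efforts': array([-1.73202381e-03, -4.31250286e+01, -2.44215381e+01,  7.15850922e-02,
        5.58888889e-02, -1.26355239e-04]), 'tool_pos': array([ 0.12312756, -0.50997593,  0.2430544 ]), 'tool_rot': array([-3.14011442e+00, -2.31088672e-04,  2.36727845e-01]), 'contact_force': array([0.13353568, 0.21295852, 0.0894881 ]), 'torque': array([-0.01331025,  0.02234876, -0.01211059]), 'opening': 0.09166757810610603}
scene [[489.9, 0.0, 321.7], [0.0, 489.9, 198.8], [0.0, 0.0, 1.0]] [[0.285, 0.903, -0.321, 0.931], [0.958, -0.267, 0.102, -0.147], [0.006, -0.337, -0.942, 1.357], [0.0, 0.0, 0.0, 1.0]]
top [[370.0, 0.0, 317.1], [0.0, 370.0, 199.5], [0.0, 0.0, 1.0]] [[0.08, -0.971, 0.225, 0.324], [-0.997, -0.079, 0.014, -0.031], [0.005, -0.226, -0.974, 1.193], [0.0, 0.0, 0.0, 1.0]]
wrist [[340.2, 0.0, 317.3], [0.0, 340.2, 202.2], [0.0, 0.0, 1.0]] [[0.234, -0.937, -0.259, 0.193], [-0.972, -0.226, -0.061, -0.494], [-0.001, 0.266, -0.964, 0.385], [0.0, 0.0, 0.0, 1.0]]
```

View pics/scene0.png

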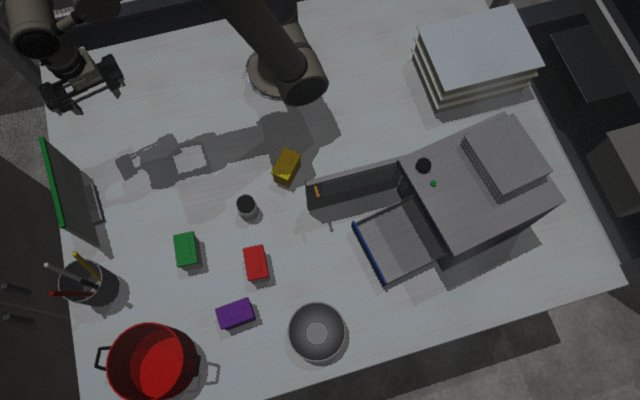

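View pics/top0.png

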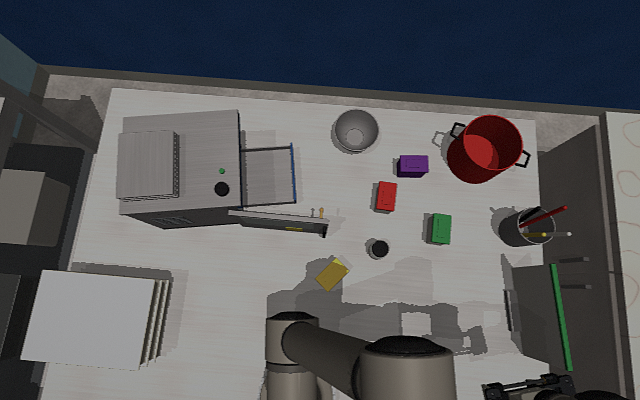

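View pics/wrist0.png

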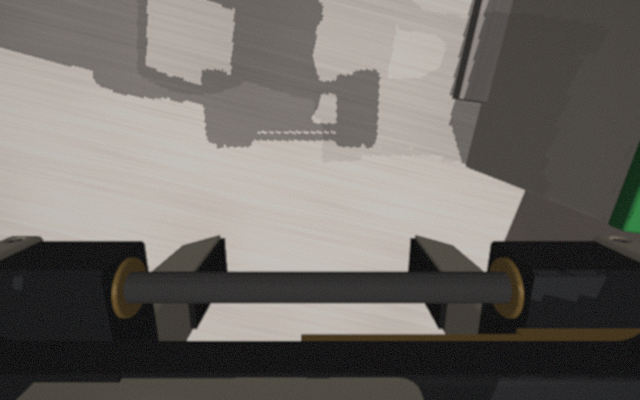

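The scene view shows the red-lid tub at (256,262), the green one at (186,250), the jar at (247,206), and decoys in purple (235,314) and yellow (287,166). The cabinet is on the right, with the blue tray front from (354,224) to (385,284) and the door open at (310,190)-(400,165). Next I'll measure these.

```bash
cat > h.py <<'E'
import numpy as np,cv2
def cloud(d):
    K=d["camera_matrix"];z=d["range_z"].astype(float);v,u=np.mgrid[:400,:640]
    P=np.stack([(u-K[0,2])/K[0,0]*z,(v-K[1,2])/K[1,1]*z,z],-1)
    T=d["pose"];W=P@T[:3,:3].T+T[:3,3];W[z==0]=np.nan
    return W
def masks(d):
    h=cv2.cvtColor(d["pixels"],cv2.COLOR_BGR2HSV);H,S,V=[h[...,i].astype(int) for i in range(3)]
    s=(S>130)&(V>60)
    return dict(red=s&((H<6)|(H>174)),green=s&(H>50)&(H<75),blue=s&(H>100)&(H<120),yellow=s&(H>20)&(H<30),purple=s&(H>125)&(H<150),black=(V<35))
E
python3 - <<'E'
from h import *
for n in ("scene","top"):
    d=np.load(n+"0.npz");W=cloud(d);M=masks(d)
    for c,m in M.items():
        if c=="black":continue
        k,l,st,ce=cv2.connectedComponentsWithStats(m.astype(np.uint8))
        for i in range(1,k):
            if st[i,4]<12: continue
            p=W[l==i];p=p[~np.isnan(p[:,0])]
            if len(p)==0: continue
            zt=np.percentile(p[:,2],90);t=p[p[:,2]>zt-.012]
            r=cv2.minAreaRect((t[:,:2]*1000).astype(np.float32))
            print(n,c,st[i].tolist(),"ztop",zt.round(3),"med",np.median(t,0).round(3),"rect",np.round(r[0],0),np.round(r[1],0),round(r[2],1))
E
```

```text
scene red [243, 245, 26, 36, 676] ztop 0.08 med [ 0.617 -0.228  0.077] rect [ 615. -228.] [54. 88.] 85.9
scene red [49, 291, 5, 5, 21] ztop 0.22 med [ 0.586 -0.688  0.215] rect [ 586. -689.] [10.  9.] 2.7
scene red [106, 323, 78, 77, 3051] ztop 0.148 med [ 0.792 -0.506  0.15 ] rect [ 786. -527.] [178. 169.] 73.0
scene green [39, 137, 25, 90, 425] ztop 0.216 med [ 0.314 -0.659  0.213] rect [ 302. -660.] [260.  14.] 5.2
scene green [431, 181, 5, 5, 20] ztop 0.271 med [0.597 0.238 0.268] rect [597. 238.] [10.  9.] 65.3
scene green [174, 232, 23, 34, 618] ztop 0.08 med [ 0.527 -0.399  0.077] rect [ 527. -399.] [52. 87.] 86.1
scene blue [353, 222, 33, 62, 146] ztop 0.078 med [0.677 0.07  0.075] rect [674.  70.] [185.   7.] 9.1
scene yellow [271, 148, 30, 33, 548] ztop 0.08 med [ 0.362 -0.076  0.077] rect [362. -76.] [55. 91.] 49.5
scene yellow [73, 252, 4, 5, 12] ztop 0.214 med [ 0.51  -0.626  0.212] rect [ 508. -626.] [5. 9.] 58.8
scene purple [216, 298, 38, 31, 716] ztop 0.081 med [ 0.73  -0.311  0.077] rect [ 729. -311.] [53. 87.] 4.1
top red [463, 115, 60, 56, 1102] ztop 0.15 med [ 0.
[... 382 characters left out ...]
, 30, 494] ztop 0.08 med [ 0.523 -0.399  0.077] rect [ 524. -399.] [53. 88.] 86.8
top green [551, 264, 22, 107, 505] ztop 0.216 med [ 0.296 -0.66   0.213] rect [ 300. -660.] [258.  14.] 5.5
top blue [290, 143, 6, 57, 91] ztop 0.076 med [0.672 0.069 0.074] rect [671.  69.] [185.   5.] 8.9
top yellow [285, 227, 18, 4, 42] ztop 0.099 med [0.486 0.048 0.098] rect [485.  48.] [45.  1.] 89.9
top yellow [541, 232, 5, 5, 17] ztop 0.218 med [ 0.505 -0.625  0.214] rect [ 505. -624.] [11.  7.] 9.2
top yellow [315, 258, 33, 34, 549] ztop 0.08 med [ 0.358 -0.075  0.077] rect [359. -76.] [54. 88.] 49.0
top purple [400, 156, 28, 16, 441] ztop 0.08 med [ 0.724 -0.311  0.077] rect [ 725. -312.] [52. 87.] 4.0
```

```bash
python3 - <<'E'
import cv2
im=cv2.imread("pics/scene0.png");cv2.imwrite("pics/scene_c.png",cv2.resize(im[90:310,290:580],None,fx=2.7,fy=2.7,interpolation=2))
im=cv2.imread("pics/top0.png");cv2.imwrite("pics/top_c.png",cv2.resize(im[90:260,110:360],None,fx=3.1,fy=3.1,interpolation=2))
E
```

```text
(no output)
```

View pics/scene_c.png

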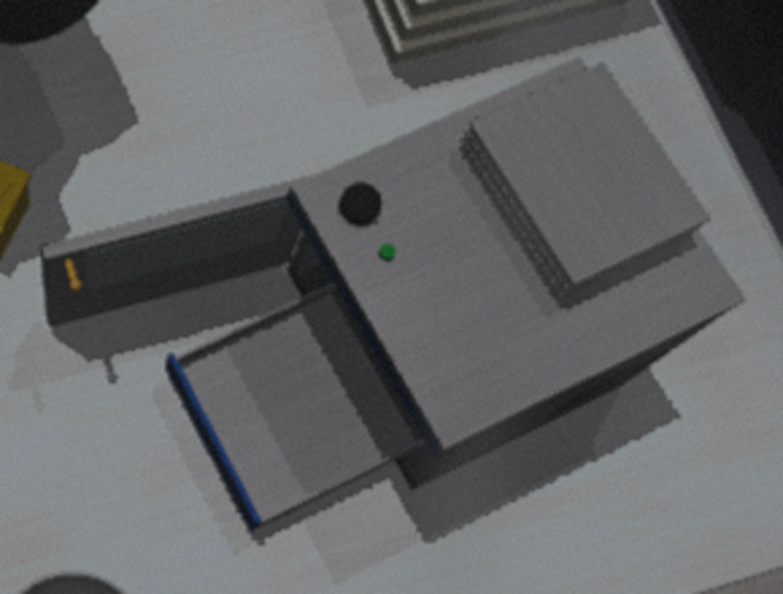

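View pics/top_c.png

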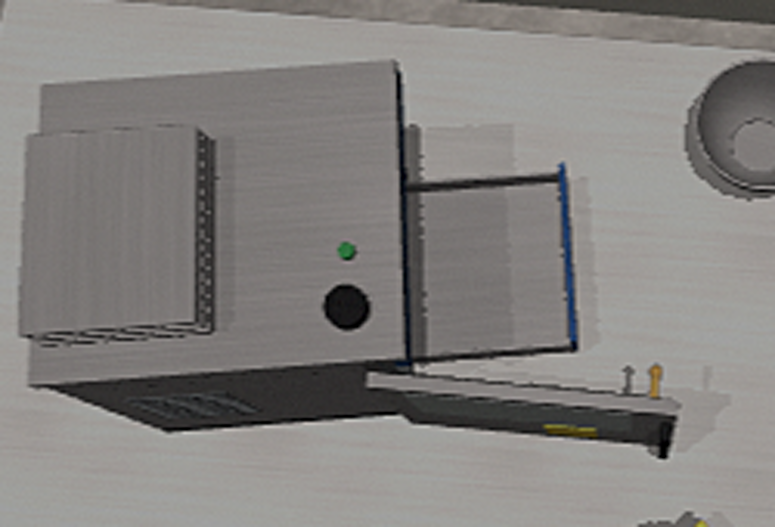

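```bash
python3 - <<'E'
from h import *
for n in ("scene","top"):
    d=np.load(n+"0.npz");W=cloud(d)
    m=(W[...,2]>.255)&(W[...,2]<.27)&(W[...,1]>.05)&(W[...,0]>.4)&(W[...,0]<.9)
    k,l,st,ce=cv2.connectedComponentsWithStats(m.astype(np.uint8));i=1+np.argmax(st[1:,4])
    p=W[l==i];r=cv2.minAreaRect((p[:,:2]*1000).astype(np.float32));print(n,"roof",r,np.median(p[:,2]))
    print(cv2.boxPoints(r).round())
    m=(W[...,2]>.302)&(W[...,2]<.32)&(W[...,1]>.05)&(W[...,0]>.4)&(W[...,0]<.9)
    p=W[m];r=cv2.minAreaRect((p[:,:2]*1000).astype(np.float32));print("pans",r)
    # heights ahead of front incl. visor: along a strip 
    m=(W[...,2]>.205)&(W[...,2]<.23)&(W[...,1]>-.1)&(W[...,0]>.4)&(W[...,0]<.9)
    p=W[m&(W[...,1]<.25)];print("door top",len(p));
    q=p[(p[:,0]<.56)];r=cv2.minAreaRect((q[:,:2]*1000).astype(np.float32));print(r,cv2.boxPoints(r).round())
    print("lip heights", np.histogram(p[:,0],5))
    # counters: jar cap
    m=(W[...,2]>.078)&(W[...,2]<.09)&(abs(W[...,0]-.45)<.08)&(abs(W[...,1]+.2)<.08)
    p=W[m];print("jar",np.median(p,0) if len(p) else 0,len(p))
    m=(W[...,2]>.05)&(W[...,0]>.3)&(W[...,0]<.62)&(W[...,1]<-.12)&(W[...,1]>-.3);p=W[m]
    m=(W[...,2]>.025)&(W[...,2]<.04)&(W[...,1]>.05)&(W[...,1]<.3)&(W[...,0]>.5)&(W[...,0]<.85);print("floor",np.median(W[m],0))
E
cat > /dev/null
```

```text
scene roof ((617.3248291015625, 353.29840087890625), (271.68292236328125, 313.3995361328125), 9.12911319732666) 0.2626517009830942
[[458. 486.]
 [508. 177.]
 [776. 220.]
 [727. 530.]]
pans ((586.7921752929688, 418.89605712890625), (170.9792022705078, 143.01309204101562), 9.317225456237793)
door top 771
((509.8902282714844, 77.64055633544922), (259.6744384765625, 49.63991928100586), 88.37805938720703) [[481. -51.]
 [531. -53.]
 [538. 207.]
 [489. 208.]]
lip heights (array([762,   1,   1,   3,   4]), array([0.48548421, 0.53307259, 0.58066098, 0.62824937, 0.67583775,
       0.72342614]))
jar [ 0.44886132 -0.21504123  0.08487585] 242
floor [0.65484575 0.17040516 0.03092776]
top roof ((618.5762939453125, 352.26898193359375), (272.70281982421875, 311.62554931640625), 9.050633430480957) 0.2623188990174524
[[459. 485.]
 [508. 177.]
 [778. 220.]
 [729. 528.]]
pans ((586.9639892578125, 417.36480712890625), (170.46360778808594, 141.07696533203125), 9.185541152954102)
door top 702
((505.759521484375, 99.01111602783203), (44.58147048950195, 301.037353515625), 0.8345739841461182) [[481. 249.]
 [486. -52.]
 [530. -51.]
 [526. 250.]]
lip heights (array([700,   0,   0,   1,   1]), array([0.48495933, 0.53365506, 0.58235079, 0.63104652, 0.67974224,
       0.72843797]))
jar [ 0.44667176 -0.21544072  0.08504966] 216
floor [0.65774777 0.15515481 0.03051245]
```

```bash
python3 - <<'E'
from h import *
im=cv2.imread("pics/scene0.png");cv2.imwrite("pics/g_c.png",cv2.resize(im[0:200,0:350],None,fx=2.2,fy=2.2,interpolation=2))
for n in ("scene","top"):
    d=np.load(n+"0.npz");W=cloud(d)
    y=.237-0.0;ex=np.array([np.cos(y),np.sin(y)]);ey=np.array([-np.sin(y),np.cos(y)])
    D=W-np.array([.123,-.51,.243]);a=D[...,:2]@ex;b=D[...,:2]@ey;z=D[...,2]
    for z0 in np.arange(-.02,.40,.02):
        m=(z>=z0)&(z<z0+.02)&(abs(a)<.3)&(abs(b)<.2)
        if m.sum()>3: print(n,round(z0,2),m.sum(),"x",np.percentile(a[m],[2,98]).round(3),"jaw",np.percentile(b[m],[2,98]).round(3))
E
```

```text
scene -0.02 48 x [-0.004  0.014] jaw [-0.062  0.06 ]
scene 0.0 85 x [-0.006  0.015] jaw [-0.063  0.062]
scene 0.02 20 x [-0.007  0.015] jaw [-0.061 -0.047]
scene 0.04 85 x [-0.025  0.039] jaw [-0.085  0.085]
scene 0.06 547 x [-0.025  0.039] jaw [-0.086  0.084]
scene 0.08 1194 x [-0.033  0.038] jaw [-0.093  0.092]
scene 0.1 206 x [-0.013  0.029] jaw [-0.016  0.049]
scene 0.12 60 x [-0.022  0.037] jaw [-0.016  0.049]
scene 0.14 477 x [-0.031  0.039] jaw [-0.031  0.049]
scene 0.16 99 x [0.005 0.04 ] jaw [-0.034  0.035]
scene 0.18 284 x [0.    0.041] jaw [-0.036  0.038]
scene 0.2 228 x [0.006 0.04 ] jaw [-0.027  0.036]
scene 0.22 233 x [0.004 0.041] jaw [-0.036  0.036]
scene 0.24 44 x [0.011 0.059] jaw [-0.019  0.037]
scene 0.26 144 x [0.049 0.068] jaw [-0.042  0.03 ]
scene 0.28 337 x [-0.037  0.073] jaw [-0.05   0.047]
scene 0.3 739 x [-0.028  0.082] jaw [-0.05   0.149]
scene 0.32 1699 x [-0.03   0.084] jaw [-0.04   0.158]
scene 0.34 986 x [-0.015  0.084] jaw [-0.025  0.16 ]
scene 0.36 126 x [0.062 0.082] jaw [0.092 0.137]
top -0.02 21 x [-0.004  0.012] jaw [-0.063 -0.047]
top 0.0 6 x [0.002 0.008] jaw [-0.048 -0.046]
top 0.02 14 x [0.007 0.012] jaw [-0.06  -0.047]
top 0.04 58 x [0.009 0.037] jaw [-0.083  0.086]
top 0.06 433 x [0.008 0.037] jaw [-0.083  0.091]
top 0.08 759 x [0.003 0.037] jaw [-0.094  0.093]
top 0.1 69 x [0.016 0.027] jaw [-0.015  0.049]
top 0.12 20 x [0.02  0.037] jaw [0.005 0.05 ]
top 0.14 267 x [0.025 0.038] jaw [-0.014  0.049]
top 0.16 33 x [0.026 0.04 ] jaw [-0.011  0.023]
top 0.18 113 x [0.033 0.04 ] jaw [-0.017  0.02 ]
top 0.2 38 x [0.036 0.039] jaw [-0.012  0.01 ]
top 0.26 16 x [0.063 0.065] jaw [0.007 0.026]
top 0.28 145 x [0.063 0.072] jaw [-0.027  0.032]
top 0.3 194 x [0.062 0.072] jaw [-0.034  0.022]
top 0.32 67 x [0.063 0.07 ] jaw [-0.028  0.01 ]
```

View pics/g_c.png

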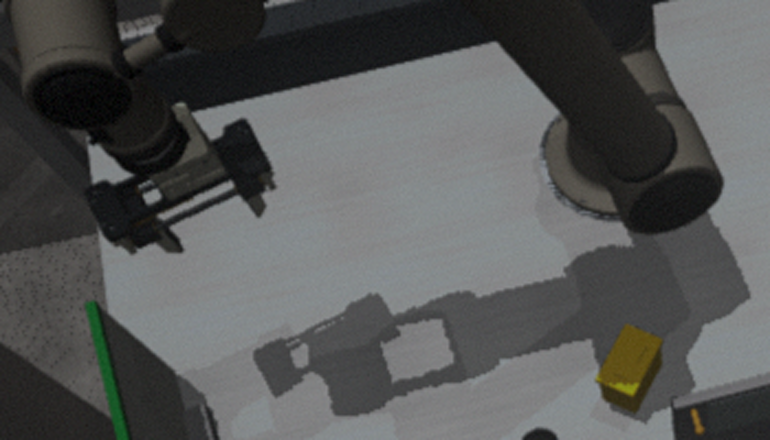

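Plan: grasp the red tub at (0.614, -0.228), yaw about -0.07. Moves only give yaw, so on the way I'll check in free space how the arm behaves at its reach limit, in case the tool leans there.

Emit:
step_arm --pt "1 1 0.5 0.6 -0.3" --pt "1 1 0.5 0.6 -0.3" --pt "1 1 0.5 0.6 -0.3" --pt "1 1 0.5 0.6 -0.3" --pt "1 1 0.5 0.6 -0.3" --pt "1 1 0.5 0.6 -0.3" --pt "1 1 0.5 0.6 -0.3" --pt "1 1 0.5 0.6 -0.3" --pt "1 1 0.5 0.6 -0.3" --pt "1 1 0.5 0.6 -0.3" --pt "1 1 0.5 0.6 -0.3" --pt "1 1 0.5 0.6 -0.3"

```text
time: 1.35
tool_pos: [0.4241, -0.3596, 0.4241]
tool_rot: [-3.141, 0.0, -0.052]
contact_force: [0.3, -0.7, -0.4]
opening: 0.0923
```

Emit:
step_arm --pt "1 1 0.5 0 -0.2" --pt "1 1 0.5 0 0" --pt "1 1 0.5 0 0" --pt "1 1 0.5 0 0" --pt "1 1 0 0 0" --pt "1 1 0 0 0" --pt "1 1 0 0 0" --pt "1 1 0 0 0" --pt "1 1 0 0 0" --pt "1 1 0 0 0" --pt "1 1 0 0 0" --pt "1 1 0 0 0"

```text
time: 2.55
tool_pos: [0.6959, -0.2979, 0.4007]
tool_rot: [3.133, -0.024, -0.067]
contact_force: [-0.8, -0.6, 1.3]
opening: 0.0922
```

Emit:
step_arm --pt "1 1 0 0 0" --pt "1 1 0 0 0" --pt "1 1 0 0 0" --pt "1 1 0 0 0"

```text
time: 2.95
tool_pos: [0.7425, -0.2766, 0.3699]
tool_rot: [3.116, -0.075, -0.066]
contact_force: [-0.3, 0.5, -0.4]
opening: 0.0919
```

```bash
python3 -c "
from cell import sensors
s=sensors.observe()
print({k:(v.round(3) if hasattr(v,'round') else v) for k,v in s.items()})"
```

```text
{'time': 2.95, 'qpos': array([-0.455,  0.974,  0.036,  0.006,  2.053,  1.186]), 'qvel': array([ 0.119,  0.123,  0.   ,  0.005, -0.238,  0.12 ]), 'joint_efforts': array([ -0.471, -71.459, -26.704,   0.081,  -0.102,  -0.152]), 'tool_pos': array([ 0.743, -0.277,  0.37 ]), 'tool_rot': array([ 3.116, -0.075, -0.066]), 'contact_force': array([-0.319,  0.456, -0.443]), 'torque': array([0.005, 0.004, 0.015]), 'opening': 0.09187859973652147}
```

The tool leans outward at the reach limit (pitch -0.075). Next I'll check whether the lean stays when I come back in.

Emit:
step_arm --pt "1 -1 0 0 0" --pt "1 -1 0 0 0" --pt "1 -1 0 0 0" --pt "1 -1 0 0 0" --pt "1 0 0 0 0" --pt "1 0 0 0 0"

```text
time: 3.55
tool_pos: [0.6505, -0.2781, 0.3717]
tool_rot: [3.116, -0.075, -0.067]
contact_force: [-0.3, 0.7, 0.2]
opening: 0.0919
```

```bash
cat > st.py <<'E'
from cell import sensors
s=sensors.observe()
print({k:(v.round(4).tolist() if hasattr(v,'round') else v) for k,v in s.items() if k not in('joint_efforts','qvel')})
E
python3 st.py
```

```text
{'time': 3.55, 'qpos': [-0.5163, 0.6319, 0.7108, 0.0098, 1.7201, 1.1239], 'tool_pos': [0.6505, -0.2781, 0.3717], 'tool_rot': [3.1161, -0.0751, -0.0666], 'contact_force': [-0.3415, 0.6708, 0.2093], 'torque': [0.0378, 0.088, 0.0357], 'opening': 0.09189438266758787}
```

The lean persists after coming back in. It is only 4° now and mostly across the jaws, so it does no harm to the grasp, and I'll make a larger lean after stowing. Now descending to the tub.

Emit:
step_arm --pt "1 -0.3 0.4 -1 0" --pt "1 -0.3 0.4 -1 0" --pt "1 -0.3 0.4 -1 0" --pt "1 -0.3 0.4 -1 0" --pt "1 -0.2 0.4 -1 0" --pt "1 0 0 -1 0" --pt "1 0 0 -1 0" --pt "1 0 0 -1 0" --pt "1 0 0 -0.5 0" --pt "1 0 0 0 0"

```text
time: 4.55
tool_pos: [0.6154, -0.2276, 0.1553]
tool_rot: [3.119, -0.069, -0.066]
contact_force: [0.2, -0.2, -0.0]
opening: 0.0921
```

```bash
python3 st.py; python3 - <<'E'
from cell import vision
from h import *
d=vision.read_camera("wrist"); cv2.imwrite("pics/w1.png",d["pixels"]); np.savez("w1.npz",**d)
W=cloud(d);m=masks(d)["red"];p=W[m];p=p[~np.isnan(p[:,0])];p=p[(abs(p[:,2]-.077)<.012)]
print(np.median(p,0),cv2.minAreaRect((p[:,:2]*1000).astype(np.float32)))
E
```

```text
{'time': 4.55, 'qpos': [-0.474, 0.6161, 1.3242, 0.0071, 1.1291, 1.1608], 'tool_pos': [0.6154, -0.2276, 0.1553], 'tool_rot': [3.1189, -0.0688, -0.066], 'contact_force': [0.2233, -0.1552, -0.0202], 'torque': [0.0294, 0.0375, 0.0522], 'opening': 0.09209715727091083}
[ 0.62236252 -0.22914903  0.07732558] ((619.904296875, -229.16944885253906), (54.21083450317383, 76.37889862060547), 86.02352142333984)
```

View pics/w1.png

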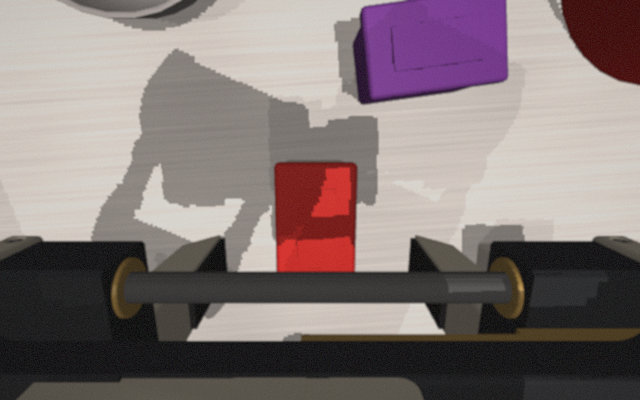

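The wrist view shows the red lid at columns 276-355, centred between the fingers. Descending to grip.

Emit:
step_arm --pt "1 0 0 -1 0" --pt "1 0 0 -1 0" --pt "1 0 0 -1 0" --pt "1 0 0 -0.8 0" --pt "1 0 0 -0.4 0" --pt "1 0 0 0 0" --pt "0.3 0 0 0 0" --pt "0 0 0 0 0" --pt "0 0 0 0 0" --pt "0 0 0 0 0" --pt "0 0 0 0 0" --pt "0 0 0 0 0" --squeeze 20

```text
time: 5.8
tool_pos: [0.6151, -0.2281, 0.0528]
tool_rot: [3.117, -0.072, -0.066]
contact_force: [-0.1, -0.8, 2.8]
opening: 0.0558
```

```bash
python3 st.py
```

```text
{'time': 5.8, 'qpos': [-0.4747, 0.7286, 1.4244, 0.0079, 0.913, 1.1587], 'tool_pos': [0.6151, -0.2281, 0.0528], 'tool_rot': [3.1173, -0.0719, -0.0663], 'contact_force': [-0.0939, -0.792, 2.8132], 'torque': [-0.0348, 0.0773, -0.0199], 'opening': 0.05578886772313206}
```

Gripped (opening 55.8 mm). Lift, then carry to the tray centre line at (0.662, 0.127), turning to yaw 1.73 so the jaws lie along the cabinet's y.

Emit:
step_arm --pt "0 0 0 0.5 0" --pt "0 0 0 1 0" --pt "0 0 0 1 0" --pt "0 0 0 1 0" --pt "0 0 0 1 0" --pt "0 0 0 1 0" --pt "0 0 0 0.5 0" --pt "0 0 0 0 0"

```text
time: 6.6
tool_pos: [0.6156, -0.2281, 0.2044]
tool_rot: [3.116, -0.075, -0.066]
contact_force: [-0.0, 0.2, -3.1]
opening: 0.0558
```

Emit:
step_arm --pt "0 0.1 0.6 0 0.5" --pt "0 0.1 0.6 0 1" --pt "0 0.1 0.6 0 1" --pt "0 0.1 0.6 0 1" --pt "0 0.1 0.6 0 1" --pt "0 0.1 0.6 0 1" --pt "0 0.1 0.6 0 1" --pt "0 0.1 0.6 0 1" --pt "0 0.1 0.6 0 1" --pt "0 0.1 0.6 0 1" --pt "0 0.1 0.6 0 1" --pt "0 0.1 0.6 0 1"

```text
time: 7.8
tool_pos: [0.6439, -0.0459, 0.2]
tool_rot: [3.121, -0.07, 0.859]
contact_force: [-0.5, 0.2, -3.6]
opening: 0.0558
```

Emit:
step_arm --pt "0 0.1 0.6 0 1" --pt "0 0.1 0.6 0 1" --pt "0 0.1 0.6 0 1" --pt "0 0.1 0.6 0 1" --pt "0 0.1 0.6 0 1" --pt "0 0.1 0.6 0 1" --pt "0 0.1 0.6 0 1" --pt "0 0.1 0.6 0 1" --pt "0 0 0.6 0 1" --pt "0 0 0.6 0 1" --pt "0 0 0.6 0 1" --pt "0 0 0 0 0"

```text
time: 9.0
tool_pos: [0.6636, 0.12, 0.2001]
tool_rot: [3.121, -0.073, 1.738]
contact_force: [0.4, 0.1, -4.0]
opening: 0.056
```

```bash
python3 st.py; python3 - <<'E'
from cell import vision
from h import *
for n in("scene","top"):
    d=vision.read_camera(n); cv2.imwrite(f"pics/{n}2.png",d["pixels"]); np.savez(n+"2.npz",**d)
    W=cloud(d);m=masks(d)["red"];m[:, :]&=True;p=W[m];p=p[(abs(p[:,0]-.65)<.12)&(abs(p[:,1]-.12)<.12)];print(n,len(p))
    if len(p)>5: print(np.median(p,0),cv2.minAreaRect((p[:,:2]*1000).astype(np.float32)))
    m=masks(d)["blue"];p=W[m];p=p[(p[:,2]<.1)];print("blue",len(p),np.median(p,0), cv2.minAreaRect((p[:,:2]*1000).astype(np.float32)))
E
```

```text
{'time': 9.0, 'qpos': [0.0317, 0.6431, 1.1463, 0.0768, 1.3428, -0.152], 'tool_pos': [0.6636, 0.12, 0.2001], 'tool_rot': [3.1215, -0.0728, 1.7382], 'contact_force': [0.3532, 0.1261, -4.003], 'torque': [-0.1554, -0.146, -0.0087], 'opening': 0.05596705928240003}
scene 183
[0.67539625 0.08377583 0.22417615] ((679.8963012695312, 99.37116241455078), (81.81525421142578, 47.61452865600586), 65.06938171386719)
blue 130 [0.67474848 0.07094804 0.07471194] ((673.022216796875, 69.86323547363281), (186.36746215820312, 14.469093322753906), 5.883376598358154)
top 0
blue 1280 [ 1.40717179 -0.09055497 -0.37087032] ((996.9887084960938, -21.4755859375), (3286.998046875, 836.38623046875), 89.92020416259766)
```

View pics/scene2.png

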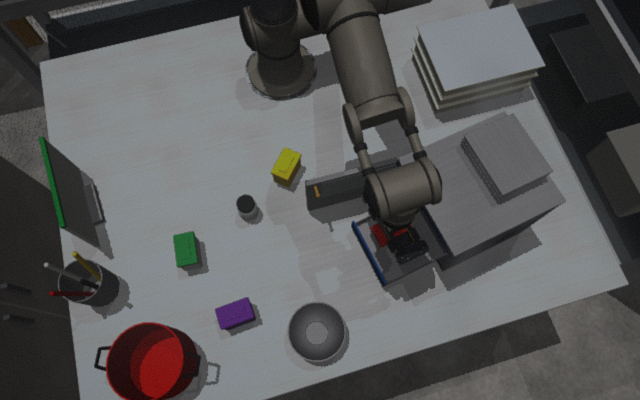

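The scene view shows the tub over the tray, at about (385,238), behind the blue panel. Descending slowly.

Emit:
step_arm --pt "0 0 0.2 -0.6 0" --pt "0 0 0 -0.8 0" --pt "0 0 0 -0.8 0" --pt "0 0 0 -0.8 0" --pt "0 0 0 -0.6 0" --pt "0 0 0 -0.4 0" --pt "0 0 0 -0.2 0" --pt "0 0 0 -0.1 0" --pt "0 0 0 0 0" --pt "0 0 0 0 0"

```text
time: 10.1
tool_pos: [0.6653, 0.1222, 0.0957]
tool_rot: [3.116, -0.071, 1.734]
contact_force: [-0.2, -0.7, -3.2]
opening: 0.0561
```

```bash
python3 st.py
```

```text
{'time': 10.1, 'qpos': [0.0353, 0.7359, 1.2701, 0.0819, 1.1208, -0.1617], 'tool_pos': [0.6653, 0.1222, 0.0957], 'tool_rot': [3.1163, -0.0711, 1.7336], 'contact_force': [-0.2199, -0.6673, -3.1578], 'torque': [-0.042, -0.0736, -0.0071], 'opening': 0.05606058279701753}
```

Emit:
step_arm --pt "0 -0.1 0.3 0 0" --pt "0 0 0 0 0" --pt "0 0 0 -0.2 0" --pt "0 0 0 -0.1 0" --pt "0 0 0 -0.1 0" --pt "0 0 0 0 0"

```text
time: 10.7
tool_pos: [0.6621, 0.1295, 0.0841]
tool_rot: [3.119, -0.071, 1.733]
contact_force: [0.0, -0.6, -2.7]
opening: 0.0555
```

```bash
python3 st.py
```

```text
{'time': 10.7, 'qpos': [0.0466, 0.7462, 1.2848, 0.0826, 1.0977, -0.1524], 'tool_pos': [0.6621, 0.1295, 0.0841], 'tool_rot': [3.1189, -0.0714, 1.7335], 'contact_force': [0.0239, -0.6184, -2.6816], 'torque': [-0.1245, -0.1239, 0.0343], 'opening': 0.05545875977345998}
```

Emit:
step_arm --pt "0 0 0 -0.1 0" --pt "0 0 0 0 0"

```text
time: 10.9
tool_pos: [0.6628, 0.1296, 0.0828]
tool_rot: [3.117, -0.071, 1.734]
contact_force: [-0.5, -0.7, -1.6]
opening: 0.0557
```

Emit:
step_arm --pt "0 0 0 -0.1 0" --pt "0 0 0 0 0"

```text
time: 11.1
tool_pos: [0.6633, 0.1296, 0.0823]
tool_rot: [3.115, -0.071, 1.734]
contact_force: [-3.0, -1.2, 8.6]
opening: 0.0556
```

The tub has touched down (+8.6 N). Opening and lifting.

Emit:
step_arm --pt "0.8 0 0 0 0" --pt "0.8 0 0 0 0" --pt "0.8 0 0 0 0" --pt "0.8 0 0 0 0" --pt "0.8 0 0 0.6 0" --pt "0.8 0 0 1 0" --pt "0.8 0 0 1 0" --pt "0.8 0 0 1 0" --pt "0.8 0 -0.3 1 0" --pt "0.8 0 -0.5 1 0" --pt "0.8 0 -0.8 1 0" --pt "0.8 0 -1 1 0"

```text
time: 12.3
tool_pos: [0.6622, 0.0648, 0.2722]
tool_rot: [3.116, -0.071, 1.735]
contact_force: [0.7, -0.4, -1.1]
opening: 0.0732
```

```bash
python3 st.py; python3 - <<'E'
from cell import vision
from h import *
for n in("scene","top","wrist"):
    d=vision.read_camera(n); cv2.imwrite(f"pics/{n}3.png",d["pixels"]); np.savez(n+"3.npz",**d)
    W=cloud(d);m=masks(d)["red"];p=W[m];p=p[(abs(p[:,0]-.65)<.12)&(abs(p[:,1]-.12)<.12)];print(n,len(p))
    if len(p)>5: print(np.median(p,0),p[:,2].max(),cv2.minAreaRect((p[:,:2]*1000).astype(np.float32)))
    m=masks(d)["blue"];p=W[m];p=p[(p[:,2]<.1)&(p[:,2]>0)];
    if len(p):print("blue",len(p),np.median(p,0), cv2.minAreaRect((p[:,:2]*1000).astype(np.float32)))
E
```

```text
{'time': 12.3, 'qpos': [-0.0517, 0.5852, 1.0542, 0.0752, 1.4931, -0.2207], 'tool_pos': [0.6622, 0.0648, 0.2722], 'tool_rot': [3.1165, -0.0712, 1.7353], 'contact_force': [0.6847, -0.3665, -1.1373], 'torque': [-0.0461, -0.0936, 0.0126], 'opening': 0.07316436661637486}
scene 63
[0.64352488 0.12079763 0.106816  ] 0.36554792819102155 ((663.7762451171875, 110.84494018554688), (47.98174285888672, 118.97122192382812), 20.682823181152344)
blue 18 [0.59635046 0.05715003 0.074455  ] ((653.2679443359375, 66.18553924560547), (142.91957092285156, 3.5684986114501953), 8.813142776489258)
top 0
blue 1 [ 1.40877251 -0.5296335   0.00936808] ((1408.7724609375, -529.6334838867188), (0.0, 0.0), 0.0)
wrist 5972
[0.66328294 0.12820373 0.10711762] 0.11079767089588582 ((661.9490966796875, 125.81695556640625), (58.66498565673828, 88.37893676757812), 9.211403846740723)
blue 1168 [0.66418335 0.07098912 0.07415341] ((670.5830688476562, 71.02059173583984), (187.18516540527344, 4.702580451965332), 9.055366516113281)
```

View pics/wrist3.png

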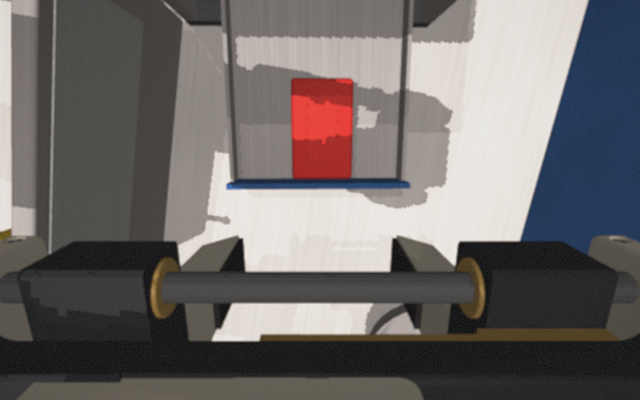

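The tub stands upright in the tray: lid top at z 0.107, centre (0.662, 0.126), panel at (0.671, 0.071). Next I back off, turn to yaw 0, and build the lean at the reach limit in free space.

Emit:
step_arm --pt "0 0.2 -0.4 0.8 -1" --pt "0 0.2 -0.4 0.8 -1" --pt "0 0.2 -0.4 0.8 -1" --pt "0 0.2 -0.4 0.8 -1" --pt "0 0.2 -0.4 0.8 -1" --pt "0 0.2 -0.4 0.8 -1" --pt "0 0.2 -0.4 0.8 -1" --pt "0 0 0 0.8 -1" --pt "0 0 0 0 -1" --pt "0 0 0 0 -1" --pt "0 0 0 0 -1" --pt "0 0 0 0 -1"

```text
time: 13.65
tool_pos: [0.6974, -0.004, 0.4286]
tool_rot: [3.12, -0.07, 0.772]
contact_force: [-0.1, 0.6, -0.1]
opening: 0.0004
```

Emit:
step_arm --pt "0 0 0 0 -1" --pt "0 0 0 0 -1" --pt "0 0 0 0 -1" --pt "0 0 0 0 -1" --pt "0 0 0 0 -1" --pt "0 0 0 0 -1" --pt "0 0 0 0 -1" --pt "0 0 0 0 -1" --pt "0 0 0 0 -1" --pt "0 0 0 0 -0.7" --pt "0 0 0 0 0"

```text
time: 14.75
tool_pos: [0.6974, -0.004, 0.4287]
tool_rot: [3.118, -0.069, -0.001]
contact_force: [0.3, 0.7, 0.0]
opening: 0.0009
```

```bash
python3 st.py
```

```text
{'time': 14.75, 'qpos': [-0.1087, 0.6426, 0.5396, -0.0165, 1.8881, 1.4586], 'tool_pos': [0.6974, -0.004, 0.4287], 'tool_rot': [3.1184, -0.0692, -0.0014], 'contact_force': [0.3358, 0.7056, 0.0315], 'torque': [0.0275, 0.0063, -0.0472], 'opening': 0.0009203856587957005}
```

Emit:
step_arm --pt "0 1 0 0.5 0" --pt "0 1 0 0.5 0" --pt "0 1 0 0.5 0" --pt "0 1 0 0.5 0" --pt "0 1 0 0.5 0" --pt "0 1 0 0.5 0" --pt "0 1 0 0.5 0" --pt "0 1 0 0.5 0" --pt "0 1 0 0.5 0" --pt "0 1 0 0.5 0" --pt "0 1 0 0.5 0" --pt "0 1 0 0.5 0"

```text
time: 15.95
tool_pos: [0.8022, -0.006, 0.4408]
tool_rot: [3.115, -0.247, 0.002]
contact_force: [0.2, -0.1, 0.2]
opening: 0.0004
```

```bash
python3 st.py
```

```text
{'time': 15.95, 'qpos': [-0.1026, 0.8892, 0.0371, -0.0008, 1.9667, 1.4689], 'tool_pos': [0.8022, -0.006, 0.4408], 'tool_rot': [3.1152, -0.2471, 0.0022], 'contact_force': [0.2339, -0.143, 0.1657], 'torque': [0.0032, 0.1381, -0.0022], 'opening': 0.00037850801845425185}
```

Emit:
step_arm --pt "0 1 0 0.5 0" --pt "0 1 0 0.5 0" --pt "0 1 0 0.5 0" --pt "0 1 0 0.5 0" --pt "0 1 0 0.5 0" --pt "0 1 0 0.5 0" --pt "0 1 0 0.5 0" --pt "0 1 0 0.5 0" --pt "0 1 0 0.5 0" --pt "0 1 0 0.5 0"

```text
time: 16.95
tool_pos: [0.8665, -0.0064, 0.4397]
tool_rot: [3.112, -0.428, 0.008]
contact_force: [0.5, 0.6, 1.2]
opening: 0.0004
```

```bash
python3 st.py
```

```text
{'time': 16.95, 'qpos': [-0.101, 0.9155, 0.0371, 0.0154, 1.7605, 1.4749], 'tool_pos': [0.8665, -0.0064, 0.4397], 'tool_rot': [3.1116, -0.4278, 0.0076], 'contact_force': [0.4777, 0.5731, 1.1512], 'torque': [0.081, 0.3046, 0.0004], 'opening': 0.00035416584136260907}
```

Emit:
step_arm --pt "0 1 0 0.5 0" --pt "0 1 0 0.5 0" --pt "0 1 0 0.5 0" --pt "0 1 0 0.5 0" --pt "0 1 0 0.5 0" --pt "0 1 0 0.5 0" --pt "0 1 0 0.5 0" --pt "0 1 0 0.5 0" --pt "0 1 0 0.5 0" --pt "0 1 0 0.5 0" --pt "0 1 0 0.5 0" --pt "0 1 0 0.5 0"

```text
time: 18.15
tool_pos: [0.941, -0.0069, 0.4466]
tool_rot: [3.105, -0.649, 0.016]
contact_force: [0.8, 0.1, -1.2]
opening: 0.0004
```

```bash
python3 st.py
```

```text
{'time': 18.15, 'qpos': [-0.0993, 0.952, 0.0371, 0.0336, 1.5031, 1.4765], 'tool_pos': [0.941, -0.0069, 0.4466], 'tool_rot': [3.1052, -0.6493, 0.0162], 'contact_force': [0.8428, 0.1356, -1.224], 'torque': [0.0381, 0.3944, -0.057], 'opening': 0.0003863808798052001}
```

Lean is now 0.65 rad (37°). Coming back in, then turning it toward the cabinet.

Emit:
step_arm --pt "0 -1 -0.2 -0.2 0" --pt "0 -1 -0.2 -0.2 0" --pt "0 -1 -0.2 -0.2 0" --pt "0 -1 -0.2 -0.2 0" --pt "0 -1 -0.2 -0.2 0.5" --pt "0 -1 -0.2 -0.2 1" --pt "0 -1 -0.2 -0.2 1" --pt "0 -1 -0.2 -0.2 1" --pt "0 -1 -0.2 -0.2 1" --pt "0 -1 0 0 1" --pt "0 0 0 0 1" --pt "0 0 0 0 1"

```text
time: 19.35
tool_pos: [0.7018, -0.0506, 0.406]
tool_rot: [3.103, -0.649, 0.62]
contact_force: [0.5, 0.1, -0.6]
opening: 0.0005
```

Emit:
step_arm --pt "0 0 0 0 1" --pt "0 0 0 0 1" --pt "0 0 0 0 1" --pt "0 0 0 0 1" --pt "0 0 0 0 1" --pt "0 0 0 0 1" --pt "0 0 0 0 1" --pt "0 0 0 0 1" --pt "0 0 0 0 1" --pt "0 0 0 0 1" --pt "0 0 0 0 0"

```text
time: 20.45
tool_pos: [0.7033, -0.0507, 0.4037]
tool_rot: [3.106, -0.648, 1.416]
contact_force: [0.6, -1.5, 0.7]
opening: 0.0004
```

```bash
python3 st.py
```

```text
{'time': 20.45, 'qpos': [-0.44, 0.6771, 0.7033, 0.6611, 1.8585, -0.1111], 'tool_pos': [0.7033, -0.0507, 0.4037], 'tool_rot': [3.1058, -0.6478, 1.4163], 'contact_force': [0.5544, -1.5033, 0.7411], 'torque': [-0.3931, -0.0305, -0.0345], 'opening': 0.00042109757393154595}
```

Emit:
step_arm --pt "0 -0.1 0.1 -1 1" --pt "0 -0.1 0.1 -1 1" --pt "0 -0.1 0.1 -1 1" --pt "0 -0.1 0.1 -1 0.9" --pt "0 -0.1 0.1 -1 0" --pt "0 -0.1 0.1 -1 0" --pt "0 -0.1 0.1 -1 0" --pt "0 -0.1 0.1 -1 0" --pt "0 0 0.1 -1 0" --pt "0 0 0.1 -1 0" --pt "0 0 0 0 0"

```text
time: 21.55
tool_pos: [0.6807, -0.0245, 0.1514]
tool_rot: [3.113, -0.65, 1.722]
contact_force: [0.1, 0.1, 0.2]
opening: 0.0005
```

```bash
python3 st.py; python3 - <<'E'
from cell import vision
from h import *
for n in("scene","top"):
    d=vision.read_camera(n); cv2.imwrite(f"pics/{n}4.png",d["pixels"]); np.savez(n+"4.npz",**d)
E
```

```text
{'time': 21.55, 'qpos': [-0.3911, 0.8508, 1.046, 0.562, 1.5883, -0.6229], 'tool_pos': [0.6807, -0.0245, 0.1514], 'tool_rot': [3.1127, -0.6498, 1.7223], 'contact_force': [0.0623, 0.0634, 0.2035], 'torque': [-0.347, -0.0941, 0.0211], 'opening': 0.0005450052608302565}
```

View pics/scene4.png

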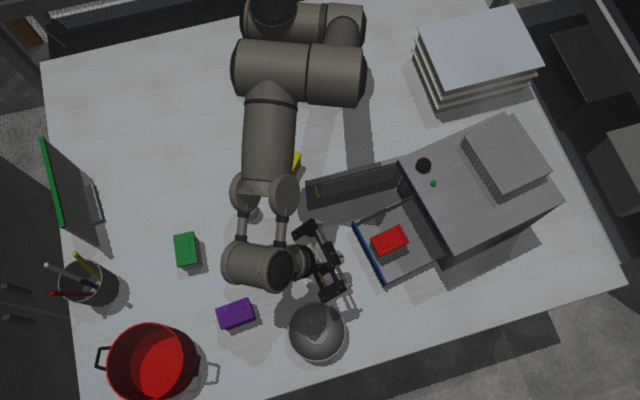

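View pics/top4.png

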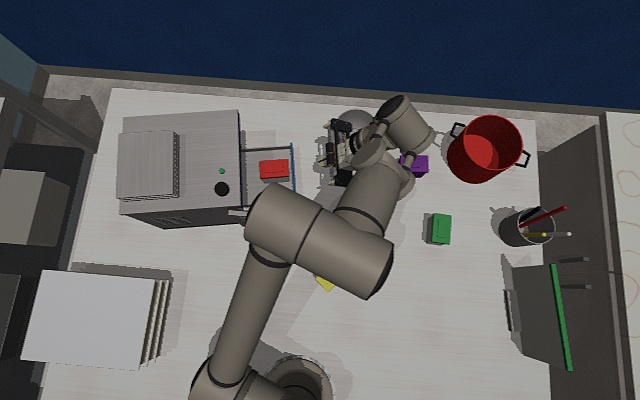

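```bash
python3 - <<'E'
from h import *
d=np.load("scene0.npz");W=cloud(d)
m=(W[...,2]>.02)&(W[...,0]>.65)&(W[...,1]>-.25)&(W[...,1]<.05)&(W[...,0]<.95)
p=W[m];p=p[(p[:,1]<.03)];print(p.min(0),p.max(0))
d=np.load("top4.npz");W=cloud(d)
for n in("top4","scene4"):
    W=cloud(np.load(n+".npz"))
    q=W[(W[...,2]>.1)&(W[...,2]<.35)&(W[...,0]>.6)&(W[...,1]>-.3)&(W[...,1]<.05)&(W[...,0]<.95)]
    for y in np.arange(-.3,.04,.04):
        s=q[(q[:,1]>=y)&(q[:,1]<y+.04)]
        if len(s):print(n,y.round(2),len(s),"x",s[:,0].min().round(3),s[:,0].max().round(3),"z",s[:,2].min().round(3),s[:,2].max().round(3))
E
```

```text
[ 0.65015347 -0.24991136  0.02002533] [ 0.90339074 -0.0490591   0.08315103]
top4 -0.22 5 x 0.659 0.663 z 0.334 0.35
top4 -0.18 12 x 0.659 0.742 z 0.335 0.349
top4 -0.14 327 x 0.606 0.766 z 0.205 0.35
top4 -0.1 864 x 0.6 0.784 z 0.173 0.305
top4 -0.06 585 x 0.6 0.78 z 0.146 0.252
top4 -0.02 35 x 0.664 0.765 z 0.149 0.225
scene4 -0.18 27 x 0.667 0.743 z 0.301 0.349
scene4 -0.14 658 x 0.6 0.742 z 0.197 0.349
scene4 -0.1 1179 x 0.6 0.785 z 0.184 0.303
scene4 -0.06 729 x 0.6 0.781 z 0.16 0.251
scene4 -0.02 51 x 0.664 0.767 z 0.143 0.222
```

Scene view: the gripper is at (318,265), leaning in front of the tray, and the bowl at (317,330) is close by. I'll move forward before descending so the gripper clears the bowl.

Emit:
step_arm --pt "0 -0.1 0.9 0 0" --pt "0 0 0.9 0 0" --pt "0 0 0 -0.8 0" --pt "0 0 0 -1 0" --pt "0 0 0 -1 0" --pt "0 0 0 -0.6 0" --pt "0 0 0 -0.2 0" --pt "0 0 0 0 0"

```text
time: 22.45
tool_pos: [0.6801, 0.0201, 0.0652]
tool_rot: [3.105, -0.648, 1.729]
contact_force: [0.0, -1.0, 0.1]
opening: 0.0002
```

```bash
python3 st.py
```

```text
{'time': 22.45, 'qpos': [-0.3337, 0.9194, 1.1576, 0.5904, 1.4045, -0.6822], 'tool_pos': [0.6801, 0.0201, 0.0652], 'tool_rot': [3.105, -0.6479, 1.7287], 'contact_force': [0.0455, -0.9975, 0.0564], 'torque': [-0.3812, -0.1546, 0.0112], 'opening': 0.00021887934583581246}
```

Emit:
step_arm --pt "0 -0.05 0.4 -0.1 0" --pt "0 -0.05 0.4 -0.1 0" --pt "0 -0.05 0.3 0 0" --pt "0 -0.05 0.3 0 0" --pt "0 -0.1 0.5 0 0" --pt "0 -0.1 0.6 0 0" --pt "0 -0.1 0.6 0 0" --pt "0 -0.1 0.6 0 0" --pt "0 -0.1 0.6 0 0" --pt "0 -0.1 0.6 0 0" --pt "0 -0.1 0.6 0 0" --pt "0 -0.1 0.6 0 0"

```text
time: 23.65
tool_pos: [0.6546, 0.1736, 0.0599]
tool_rot: [3.105, -0.648, 1.729]
contact_force: [1.5, -1.8, 0.3]
opening: 0.0002
```

```bash
python3 st.py
```

```text
{'time': 23.65, 'qpos': [-0.125, 0.8569, 1.3203, 0.6786, 1.219, -0.5957], 'tool_pos': [0.6546, 0.1736, 0.0599], 'tool_rot': [3.1052, -0.6478, 1.7286], 'contact_force': [1.4686, -1.8282, 0.3108], 'torque': [-0.6016, -0.421, -0.1953], 'opening': 0.00018185737237766224}
```

Emit:
step_arm --pt "0 -0.08 0.5 0 0" --pt "0 -0.08 0.4 0 0" --pt "0 -0.08 0.4 0 0" --pt "0 -0.06 0.3 0 0" --pt "0 -0.04 0.2 0 0" --pt "0 -0.04 0.2 0 0"

```text
time: 24.25
tool_pos: [0.6453, 0.2224, 0.0598]
tool_rot: [3.105, -0.648, 1.728]
contact_force: [0.9, -1.8, -0.4]
opening: 0.0003
```

Emit:
step_arm --pt "0 -0.04 0.2 0 0" --pt "0 0 0.2 0 0" --pt "0 0 0 0 0"

```text
time: 24.55
tool_pos: [0.6438, 0.2331, 0.0598]
tool_rot: [3.106, -0.649, 1.729]
contact_force: [0.0, 0.0, -0.4]
opening: 0.0004
```

```bash
python3 st.py
```

```text
{'time': 24.55, 'qpos': [-0.0371, 0.8446, 1.3496, 0.7115, 1.1614, -0.5481], 'tool_pos': [0.6438, 0.2331, 0.0598], 'tool_rot': [3.1064, -0.6485, 1.7288], 'contact_force': [0.0062, 0.0456, -0.3913], 'torque': [-0.3436, -0.1922, -0.054], 'opening': 0.00036870764812027643}
```

Now 0 N at the expected place, so I keep nudging until the stop is felt.

Emit:
step_arm --pt "0 0 0.1 0 0" --pt "0 0 0.1 0 0"

```text
time: 24.75
tool_pos: [0.6441, 0.236, 0.0595]
tool_rot: [3.106, -0.646, 1.728]
contact_force: [-3.9, -15.8, 5.8]
opening: 0.0006
```

Emit:
step_arm --pt "0 0 0.1 0 0" --pt "0 0 0.1 0 0"

```text
time: 24.95
tool_pos: [0.6442, 0.2367, 0.0595]
tool_rot: [3.107, -0.641, 1.728]
contact_force: [-10.2, -37.7, 13.9]
opening: 0.0002
```

The tray is against its stop (38 N at the fingertip). I'll back out, rise, and look.

Emit:
step_arm --pt "0 0.05 -0.3 0 0" --pt "0 0.1 -0.6 0 0" --pt "0 0.15 -1 0 0" --pt "0 0.15 -1 0 0" --pt "0 0.15 -1 0 0" --pt "0 0.15 -1 0.3 0" --pt "0 0.15 -1 0.5 0" --pt "0 0.15 -1 0.5 0" --pt "0 0.15 -1 0.5 0" --pt "0 0.15 -1 0.5 0" --pt "0 0.15 -1 0.5 0" --pt "0 0 -1 0 0"

```text
time: 26.15
tool_pos: [0.6829, -0.0318, 0.1319]
tool_rot: [3.101, -0.647, 1.731]
contact_force: [1.0, -0.6, 0.0]
opening: 0.0006
```

Emit:
step_arm --pt "0 0 -1 0 0" --pt "0 0 -1 0 0" --pt "0 0 -1 0 0" --pt "0 0 -0.5 0 0" --pt "0 0 0 0 0"

```text
time: 26.65
tool_pos: [0.6818, -0.1197, 0.1294]
tool_rot: [3.105, -0.648, 1.726]
contact_force: [-0.5, 0.4, 0.1]
opening: 0.0006
```

```bash
python3 st.py; python3 - <<'E'
from cell import vision
from h import *
F=np.array([.6357,.238]);cx=np.array([-.158,.9874]);cy=np.array([-.9874,-.158])
for n in("scene","top","wrist"):
    d=vision.read_camera(n); cv2.imwrite(f"pics/{n}5.png",d["pixels"]); np.savez(n+"5.npz",**d)
    W=cloud(d);m=masks(d)["blue"];p=W[m];p=p[(p[:,2]<.1)&(p[:,2]>0)&(p[:,1]>0)&(p[:,0]<1)]
    if len(p)>3:q=p[:,:2]-F;print(n,"blue",len(p),np.median(p,0).round(3),"cabx",np.percentile(q@cx,[5,50,95]).round(4)-.13,"caby",np.percentile(q@cy,[5,95]).round(3))
    m=(W[...,2]>.2)&(W[...,2]<.228)&(W[...,0]>.4)&(W[...,0]<.56)&(W[...,1]>-.1)&(W[...,1]<.23);p=W[m]
    if len(p)>9:
        for y in np.arange(-.08,.2,.03):
            s=p[(p[:,1]>=y)&(p[:,1]<y+.03)]
            if len(s)>2: print("  door y",y.round(2),len(s),np.percentile(s[:,0],[5,50,95]).round(3))
E
```

```text
{'time': 26.65, 'qpos': [-0.5069, 0.9348, 0.9292, 0.524, 1.6683, -0.7033], 'tool_pos': [0.6818, -0.1197, 0.1294], 'tool_rot': [3.1054, -0.648, 1.726], 'contact_force': [-0.4584, 0.4197, 0.1041], 'torque': [-0.3722, -0.0788, 0.0322], 'opening': 0.0005846901605007898}
  door y -0.08 9 [0.488 0.49  0.499]
  door y -0.05 135 [0.488 0.499 0.528]
  door y -0.02 101 [0.488 0.498 0.502]
  door y 0.01 100 [0.488 0.499 0.502]
  door y 0.04 102 [0.489 0.499 0.503]
  door y 0.07 98 [0.49  0.499 0.503]
  door y 0.1 98 [0.489 0.5   0.503]
  door y 0.13 97 [0.49  0.5   0.504]
  door y 0.16 90 [0.49  0.5   0.504]
  door y 0.19 9 [0.489 0.491 0.493]
  door y 0.04 3 [0.491 0.494 0.496]
  door y 0.07 74 [0.486 0.492 0.5  ]
  door y 0.1 76 [0.487 0.492 0.5  ]
  door y 0.13 74 [0.487 0.493 0.501]
  door y 0.16 77 [0.487 0.493 0.501]
  door y 0.19 74 [0.489 0.495 0.508]
```

View pics/scene5.png

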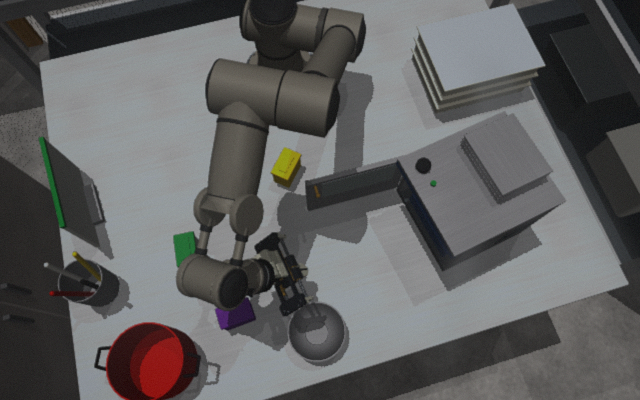

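View pics/wrist5.png

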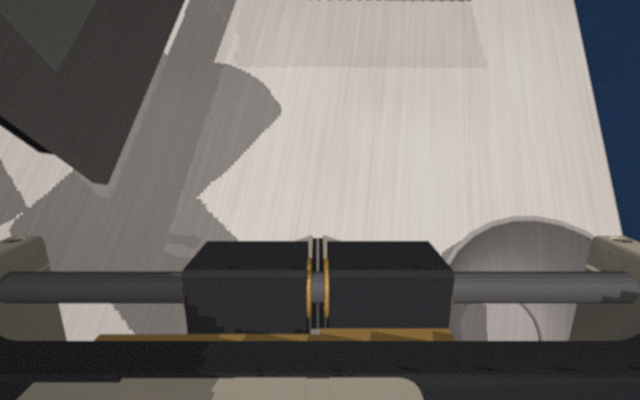

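The tray has disappeared under the cabinet's front, as it should. The door stands at x≈0.488-0.503, free edge at y≈-0.053. I'll go round the free edge to its outer side.

Emit:
step_arm --pt "0 -0.6 0 0 0" --pt "0 -1 0 0 0" --pt "0 -1 0 0 0" --pt "0 -1 0 0 0" --pt "0 -1 0 0 0" --pt "0 -1 0 -0.1 0" --pt "0 -1 0 -0.2 0" --pt "0 -1 0 -0.2 0" --pt "0 -1 0 -0.2 0" --pt "0 -1 0 0 0" --pt "0 -0.6 0 0 0" --pt "0 0 0 0 0"

```text
time: 28.0
tool_pos: [0.4257, -0.1165, 0.1129]
tool_rot: [3.106, -0.649, 1.729]
contact_force: [-0.7, -0.6, -0.2]
opening: 0.0004
```

```bash
python3 st.py
```

```text
{'time': 28.0, 'qpos': [-0.7344, 0.5885, 1.7261, 0.4289, 1.3593, -1.0871], 'tool_pos': [0.4257, -0.1165, 0.1129], 'tool_rot': [3.106, -0.6486, 1.7286], 'contact_force': [-0.7241, -0.5533, -0.1961], 'torque': [-0.399, -0.1998, -0.0086], 'opening': 0.00040009863338766175}
```

Emit:
step_arm --pt "0 0 0 0 -1" --pt "0 0 0 0 -1" --pt "0 0 0 0 -1" --pt "0 0 0 0 -1" --pt "0 0 0 0 -1" --pt "0 0 0.4 0 -1" --pt "0 0 0.8 0 -1" --pt "0 0 0.9 0 -0.5" --pt "0 0 0.8 0 0" --pt "0 0 0.3 0 0" --pt "0 0 0 0 0"

```text
time: 29.1
tool_pos: [0.4273, -0.0369, 0.1127]
tool_rot: [3.104, -0.648, 1.132]
contact_force: [0.2, 0.2, -0.3]
opening: 0.0004
```

```bash
python3 st.py; python3 - <<'E'
from cell import vision
from h import *
for n in("scene","top"):
    d=vision.read_camera(n); cv2.imwrite(f"pics/{n}6.png",d["pixels"][:,150:550] if n=="scene" else cv2.resize(d["pixels"][100:330,180:480],None,fx=2.5,fy=2.5))
E
```

```text
{'time': 29.1, 'qpos': [-0.7198, 0.4075, 2.1089, 0.8003, 0.9648, -0.8518], 'tool_pos': [0.4273, -0.0369, 0.1127], 'tool_rot': [3.1041, -0.6477, 1.1315], 'contact_force': [0.1632, 0.2278, -0.2964], 'torque': [-0.3708, 0.0801, -0.0577], 'opening': 0.0003821106784954011}
```

View pics/scene6.png

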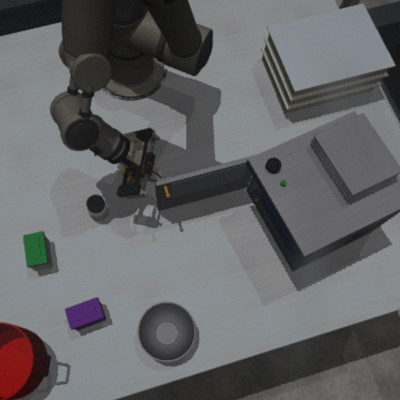

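View pics/top6.png

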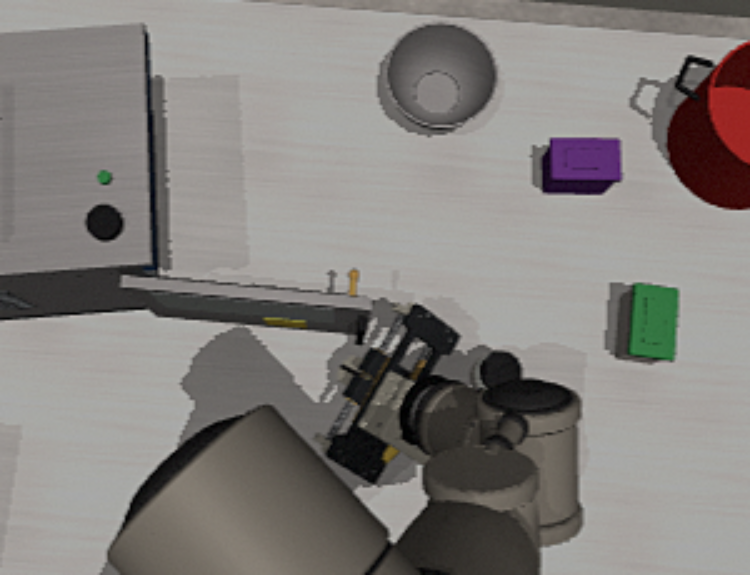

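The top view shows the closed fingers beside the door's free edge on its outer side, at (365,345), about 20 mm clear. Next I work out the arc increments.

```bash
python3 - <<'E'
import numpy as np
H=np.array([.5024,.2167]);r=.252
def P(t,off=None):
    a=.159-t;d=np.array([np.cos(a),np.sin(a)]);n=np.array([np.cos(a-np.pi/2),np.sin(a-np.pi/2)])
    o=.032+(.018+.007*min(1,max(0,(t-.6)/1.1)))
    return H+r*d+o*n
prev=np.array([.4273,-.0369]);
for t in [1.75,1.68,1.6,1.52,1.44,1.36,1.28,1.2,1.12,1.04,.96,.88,.8,.72,.64,.56,.48,.4,.34,.28,.22,.18,.14,.1,.07,.05,.03,.01,0]:
    p=P(t);print(t,p.round(4),"row",((p-prev)/.025).round(2),"yaw",round(max(1.13,1.73-t),2));prev=p
E
```

```text
1.75 [ 0.4403 -0.0341] row [0.52 0.11] yaw 1.13
1.68 [ 0.4581 -0.0378] row [ 0.71 -0.15] yaw 1.13
1.6 [ 0.4791 -0.0405] row [ 0.84 -0.11] yaw 1.13
1.52 [ 0.5003 -0.0414] row [ 0.84 -0.04] yaw 1.13
1.44 [ 0.5214 -0.0406] row [0.84 0.03] yaw 1.13
1.36 [ 0.5423 -0.0381] row [0.84 0.1 ] yaw 1.13
1.28 [ 0.563  -0.0339] row [0.83 0.17] yaw 1.13
1.2 [ 0.5833 -0.028 ] row [0.81 0.24] yaw 1.13
1.12 [ 0.603  -0.0204] row [0.79 0.3 ] yaw 1.13
1.04 [ 0.622  -0.0113] row [0.76 0.36] yaw 1.13
0.96 [ 6.402e-01 -6.000e-04] row [0.73 0.43] yaw 1.13
0.88 [0.6575 0.0114] row [0.69 0.48] yaw 1.13
0.8 [0.6737 0.0249] row [0.65 0.54] yaw 1.13
0.72 [0.6888 0.0396] row [0.6  0.59] yaw 1.13
0.64 [0.7026 0.0556] row [0.55 0.64] yaw 1.13
0.56 [0.7149 0.0723] row [0.49 0.67] yaw 1.17
0.48 [0.7258 0.0897] row [0.43 0.7 ] yaw 1.25
0.4 [0.7352 0.108 ] row [0.38 0.73] yaw 1.33
0.34 [0.7413 0.1222] row [0.24 0.57] yaw 1.39
0.28 [0.7465 0.1366] row [0.21 0.58] yaw 1.45
0.22 [0.7509 0.1514] row [0.17 0.59] yaw 1.51
0.18 [0.7533 0.1614] row [0.1 0.4] yaw 1.55
0.14 [0.7553 0.1715] row [0.08 0.4 ] yaw 1.59
0.1 [0.7569 0.1816] row [0.06 0.41] yaw 1.63
0.07 [0.7578 0.1893] row [0.04 0.31] yaw 1.66
0.05 [0.7583 0.1944] row [0.02 0.2 ] yaw 1.68
0.03 [0.7587 0.1995] row [0.02 0.2 ] yaw 1.7
0.01 [0.759  0.2047] row [0.01 0.21] yaw 1.72
0 [0.7591 0.2072] row [0.  0.1] yaw 1.73
```

Emit:
step_arm --pt "0 0.4 0.1 0 0" --pt "0 0.4 0 0 0" --pt "0 0.5 -0.1 0 0" --pt "0 0.7 -0.1 0 0" --pt "0 0.8 0 0 0" --pt "0 0.8 0 0 0"

```text
time: 29.8
tool_pos: [0.5184, -0.0405, 0.1123]
tool_rot: [3.105, -0.648, 1.128]
contact_force: [-1.1, -0.1, -0.4]
opening: 0.0003
```

```bash
python3 st.py;  python3 - <<'E'
from cell import vision
from h import *
for n in("top",):
    d=vision.read_camera(n); cv2.imwrite(f"pics/{n}7.png",cv2.resize(d["pixels"][100:330,180:480],None,fx=2.5,fy=2.5))
E
```

```text
{'time': 29.8, 'qpos': [-0.5962, 0.5115, 1.8923, 0.8057, 0.9866, -0.6864], 'tool_pos': [0.5184, -0.0405, 0.1123], 'tool_rot': [3.1054, -0.6481, 1.1281], 'contact_force': [-1.0883, -0.0513, -0.3794], 'torque': [-0.3688, 0.1256, 0.0241], 'opening': 0.00025762537446363164}
```

View pics/top7.png

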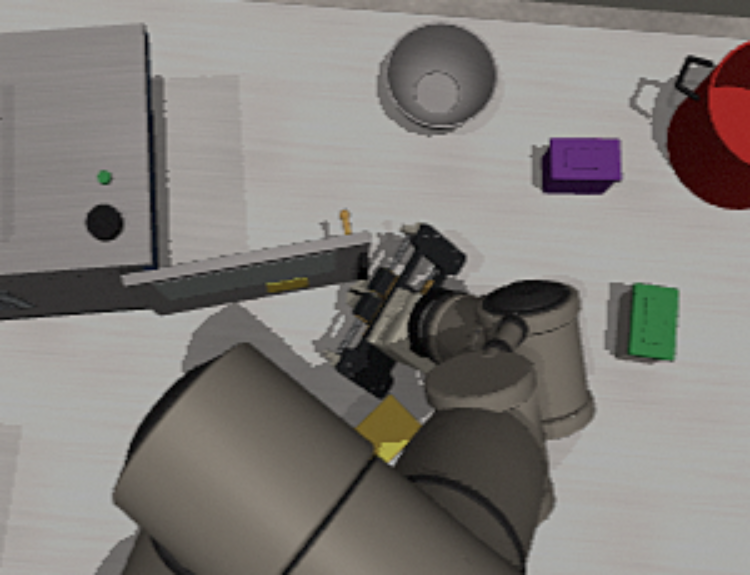

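The door is swinging with the fingers (free edge now at (365,240)). Continuing along the arc.

Emit:
step_arm --pt "0 0.84 0.05 0 0" --pt "0 0.84 0.1 0 0" --pt "0 0.83 0.17 0 0" --pt "0 0.81 0.24 0 0" --pt "0 0.79 0.3 0 0" --pt "0 0.76 0.36 0 0" --pt "0 0.73 0.43 0 0"

```text
time: 30.55
tool_pos: [0.6579, 0.0011, 0.112]
tool_rot: [3.106, -0.648, 1.128]
contact_force: [-1.0, -0.5, -0.4]
opening: 0.0008
```

```bash
python3 st.py;  python3 - <<'E'
from cell import vision
from h import *
for n in("top",):
    d=vision.read_camera(n); cv2.imwrite(f"pics/{n}8.png",cv2.resize(d["pixels"][100:330,180:480],None,fx=2.5,fy=2.5))
E
```

```text
{'time': 30.55, 'qpos': [-0.4003, 0.6693, 1.556, 0.7906, 1.0075, -0.4143], 'tool_pos': [0.6579, 0.0011, 0.112], 'tool_rot': [3.1057, -0.6478, 1.1279], 'contact_force': [-1.0315, -0.5293, -0.4384], 'torque': [-0.3991, 0.1686, 0.0192], 'opening': 0.000843133822967855}
```

View pics/top8.png

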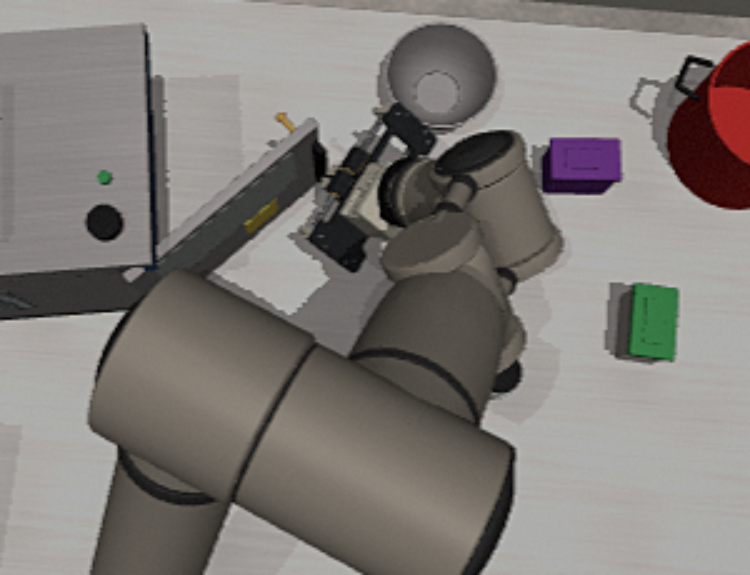

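Emit:
step_arm --pt "0 0.5 0.45 0 0" --pt "0 0.6 0.5 0 0" --pt "0 0.55 0.55 0 0" --pt "0 0.45 0.55 0 0" --pt "0 0.2 0.25 0 0" --pt "0 0 0 0 0"

```text
time: 31.2
tool_pos: [0.7145, 0.0594, 0.1122]
tool_rot: [3.105, -0.648, 1.13]
contact_force: [1.0, -0.7, 0.5]
opening: 0.0005
```

```bash
python3 st.py;  cat > door.py <<'E'
from cell import vision
from h import *
import sys
H=np.array([.5024,.2167])
d=vision.read_camera("top"); cv2.imwrite(f"pics/{sys.argv[1]}.png",cv2.resize(d["pixels"][100:330,180:480],None,fx=2.5,fy=2.5))
for n in ("top","scene"):
    if n=="scene": d=vision.read_camera(n)
    W=cloud(d);p=W[(W[...,2]>.205)&(W[...,2]<.226)];q=p[:,:2]-H;r=np.hypot(*q.T);a=.159-np.arctan2(q[:,1],q[:,0])
    for lo in(.06,.12,.18):
        s=(r>lo)&(r<lo+.06)&(a>-.1)&(a<1.9)
        if s.sum()>4:print(n,lo,s.sum(),"theta",np.percentile(a[s],[10,50,90]).round(3))
E
python3 door.py top9
```

```text
{'time': 31.2, 'qpos': [-0.2789, 0.7326, 1.4189, 0.7821, 0.9903, -0.2704], 'tool_pos': [0.7145, 0.0594, 0.1122], 'tool_rot': [3.1055, -0.6479, 1.1296], 'contact_force': [0.9713, -0.6943, 0.4626], 'torque': [-0.3693, 0.1216, -0.0123], 'opening': 0.0005242608424755569}
top 0.06 145 theta [0.598 0.684 0.757]
top 0.12 143 theta [0.587 0.639 0.672]
top 0.18 169 theta [0.585 0.629 1.042]
scene 0.06 147 theta [0.575 0.652 0.727]
scene 0.12 149 theta [0.575 0.617 0.659]
scene 0.18 192 theta [0.575 0.615 1.022]
```

View pics/top9.png

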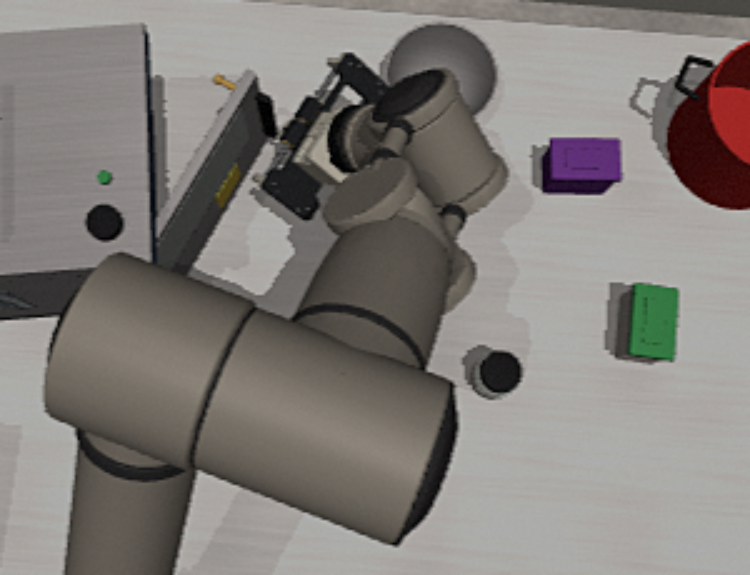

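Door is at about 0.58 rad. The free edge would take the arm close to full reach at the end, so I'll back off and shift to the yellow plate.

Emit:
step_arm --pt "0 -0.25 -0.55 0 0" --pt "0 -0.25 -0.55 0 0" --pt "0 -0.75 0.34 -0.3 0" --pt "0 -0.75 0.34 -0.3 0" --pt "0 -0.75 0.34 -0.3 0" --pt "0 -0.75 0.34 -0.3 0" --pt "0 0 0 0 0.3" --pt "0 0 0 0 0"

```text
time: 32.1
tool_pos: [0.6274, 0.0633, 0.0829]
tool_rot: [3.104, -0.648, 1.152]
contact_force: [0.3, -0.6, -0.4]
opening: 0.0003
```

```bash
python3 st.py;python3 door.py top10;  python3 - <<'E'
import numpy as np
H=np.array([.5024,.2167]);r=.17
def P(t):
    a=.159-t;d=np.array([np.cos(a),np.sin(a)]);n=np.array([np.cos(a-np.pi/2),np.sin(a-np.pi/2)])
    return H+r*d+.032*n
prev=P(.64)
for t in [.58,.5,.42,.34,.28,.22,.18,.14,.1,.07,.05,.03,.01,0]:
    p=P(t);print(t,p.round(4),"row",((p-prev)/.025).round(2),"yaw",round(1.73-t,2));prev=p
E
```

```text
{'time': 32.1, 'qpos': [-0.3173, 0.6588, 1.6933, 0.8766, 0.8878, -0.4939], 'tool_pos': [0.6274, 0.0633, 0.0829], 'tool_rot': [3.1038, -0.6479, 1.1521], 'contact_force': [0.285, -0.5536, -0.35], 'torque': [-0.3498, 0.0602, -0.0314], 'opening': 0.00025630372179623806}
top 0.06 143 theta [0.599 0.685 0.748]
top 0.12 149 theta [0.584 0.636 0.671]
top 0.18 309 theta [0.593 1.31  1.483]
scene 0.06 143 theta [0.574 0.647 0.726]
scene 0.12 157 theta [0.575 0.619 0.66 ]
scene 0.18 306 theta [0.581 0.64  1.453]
0.58 [0.6445 0.118 ] row [0.25 0.33] yaw 1.15
0.5 [0.6519 0.1297] row [0.3  0.47] yaw 1.23
0.42 [0.6584 0.1419] row [0.26 0.49] yaw 1.31
0.34 [0.6639 0.1546] row [0.22 0.51] yaw 1.39
0.28 [0.6673 0.1644] row [0.14 0.39] yaw 1.45
0.22 [0.6701 0.1744] row [0.11 0.4 ] yaw 1.51
0.18 [0.6717 0.1811] row [0.06 0.27] yaw 1.55
0.14 [0.673  0.1879] row [0.05 0.27] yaw 1.59
0.1 [0.674  0.1948] row [0.04 0.27] yaw 1.63
0.07 [0.6746 0.1999] row [0.02 0.21] yaw 1.66
0.05 [0.6749 0.2034] row [0.01 0.14] yaw 1.68
0.03 [0.6751 0.2068] row [0.01 0.14] yaw 1.7
0.01 [0.6753 0.2103] row [0.01 0.14] yaw 1.72
0 [0.6753 0.212 ] row [0.   0.07] yaw 1.73
```

View pics/top10.png

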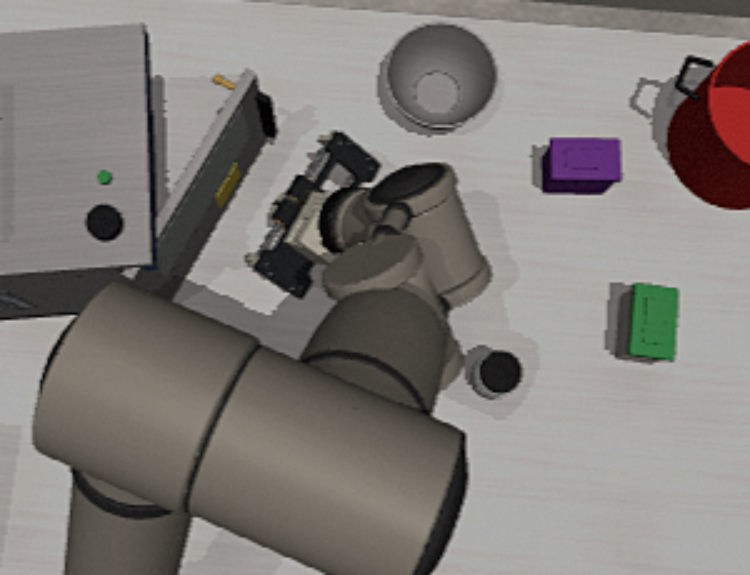

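The door stays where it was left (0.58 rad), with the gripper facing the yellow plate. Approaching it and continuing.

Emit:
step_arm --pt "0 0.17 0.55 0 0" --pt "0 0.17 0.55 0 0" --pt "0 0.17 0.55 0 0" --pt "0 0.17 0.45 0 0" --pt "0 0.25 0.35 0 0.5" --pt "0 0.3 0.47 0 1" --pt "0 0.26 0.49 0 1" --pt "0 0.22 0.51 0 1" --pt "0 0.14 0.39 0 0.75" --pt "0 0.11 0.4 0 0.75" --pt "0 0 0 0 0"

```text
time: 33.3
tool_pos: [0.6763, 0.1849, 0.0821]
tool_rot: [3.105, -0.648, 1.556]
contact_force: [0.1, 0.2, 0.3]
opening: 0.0008
```

```bash
python3 st.py;python3 door.py top11
```

```text
{'time': 33.3, 'qpos': [-0.1103, 0.8129, 1.3446, 0.73, 1.1329, -0.4541], 'tool_pos': [0.6763, 0.1849, 0.0821], 'tool_rot': [3.1045, -0.6479, 1.5558], 'contact_force': [0.0715, 0.1833, 0.3376], 'torque': [-0.3482, -0.0814, -0.021], 'opening': 0.0007783891207684742}
top 0.12 104 theta [0.699 0.79  0.845]
top 0.18 96 theta [0.187 0.208 0.788]
scene 0.12 126 theta [0.208 0.785 0.868]
scene 0.18 174 theta [0.174 0.621 0.701]
```

View pics/top11.png

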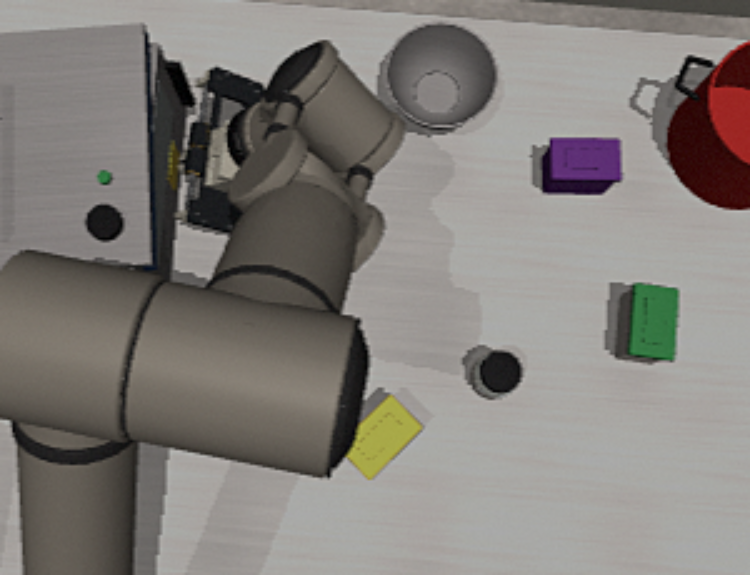

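Door is at about 0.17 rad, with the fingers at the plate. Now slowly onto the catch.

Emit:
step_arm --pt "0 0 0.2 0 0.5" --pt "0 0 0.2 0 0.5" --pt "0 0 0.15 0 0.4" --pt "0 0 0.15 0 0.4" --pt "0 0 0 0 0"

```text
time: 33.9
tool_pos: [0.6761, 0.2008, 0.0823]
tool_rot: [3.105, -0.648, 1.699]
contact_force: [0.2, -0.4, -0.5]
opening: 0.0005
```

Emit:
step_arm --pt "0 0 0.12 0 0.2" --pt "0 0 0.12 0 0.2" --pt "0 0 0 0 0"

```text
time: 34.2
tool_pos: [0.6761, 0.2048, 0.0821]
tool_rot: [3.105, -0.645, 1.729]
contact_force: [-1.6, -5.9, 1.2]
opening: 0.0004
```

Emit:
step_arm --pt "0 0 0.12 0 0" --pt "0 0 0 0 0"

```text
time: 34.4
tool_pos: [0.6761, 0.2072, 0.0822]
tool_rot: [3.105, -0.645, 1.728]
contact_force: [-0.9, -5.9, -0.5]
opening: 0.0004
```

Emit:
step_arm --pt "0 0 0.1 0 0" --pt "0 0 0 0 0"

```text
time: 34.6
tool_pos: [0.676, 0.2101, 0.0822]
tool_rot: [3.105, -0.646, 1.728]
contact_force: [-0.5, -4.2, 0.2]
opening: 0.0003
```

Emit:
step_arm --pt "0 0 0.1 0 0" --pt "0 0 0 0 0"

```text
time: 34.8
tool_pos: [0.6758, 0.2141, 0.0824]
tool_rot: [3.106, -0.648, 1.728]
contact_force: [0.8, -0.2, 0.3]
opening: 0.0001
```

Emit:
step_arm --pt "0 0 0.1 0 0" --pt "0 0 0 0 0"

```text
time: 35.0
tool_pos: [0.6759, 0.2153, 0.0822]
tool_rot: [3.106, -0.645, 1.729]
contact_force: [-1.5, -8.7, 2.0]
opening: 0.0005
```

The force fell to zero, which is the snap, and then rose again as the door seated. Backing off and checking.

Emit:
step_arm --pt "0 0.02 -0.2 0 0" --pt "0 0.1 -0.6 0 0" --pt "0 0.15 -1 0 0" --pt "0 0.15 -1 0.2 0" --pt "0 0.15 -1 0.5 0" --pt "0 0.15 -1 0.5 0" --pt "0 0.1 -1 0.8 0" --pt "0 0 -1 1 0" --pt "0 0 -1 1 0" --pt "0 0 -0.5 0.5 0" --pt "0 0 0 0 0"

```text
time: 36.1
tool_pos: [0.6974, 0.0063, 0.1971]
tool_rot: [3.1, -0.646, 1.729]
contact_force: [0.4, -0.5, 0.5]
opening: 0.0005
```

```bash
python3 st.py; python3 - <<'E'
from cell import vision
from h import *
F=np.array([.6357,.238]);cx=np.array([-.158,.9874]);cy=np.array([-.9874,-.158])
for n in("scene","top","wrist"):
    d=vision.read_camera(n); cv2.imwrite(f"pics/{n}12.png",d["pixels"]);W=cloud(d)
    q=W[...,:2]-F;X=q@cx;Y=q@cy;Z=W[...,2]
    # outer door face: points at z .03-.2 near front
    for lo,hi in((-.13,-.08),(-.08,-.03),(-.03,.02),(.02,.07),(.07,.12)):
        m=(Z>.06)&(Z<.2)&(Y>lo)&(Y<hi)&(X>-.1)&(X<.05)
        if m.sum()>5: print(n,lo,m.sum(),"face cab x -130+",(np.percentile(X[m],[5,50,95])*1000).round(1))
    M=masks(d)
    for c in("green",):
        p=W[M[c]&(abs(Z-.077)<.015)];p=p[(p[:,1]<-.3)]
        if len(p)>30:print(n,c,np.median(p,0).round(3))
    p=W[(Z>.078)&(Z<.09)&(abs(W[...,0]-.45)<.06)&(abs(W[...,1]+.215)<.06)]
    if len(p):print(n,"jar",np.median(p,0).round(3),len(p))
E
```

```text
{'time': 36.1, 'qpos': [-0.344, 0.8223, 0.9737, 0.5804, 1.6391, -0.5353], 'tool_pos': [0.6974, 0.0063, 0.1971], 'tool_rot': [3.1, -0.6457, 1.7287], 'contact_force': [0.3612, -0.5124, 0.542], 'torque': [-0.383, -0.1795, -0.0416], 'opening': 0.00046413277002492844}
scene -0.13 225 face cab x -130+ [-30.6 -12.8 -11.3]
scene -0.08 226 face cab x -130+ [-14.9 -13.4 -11.6]
scene -0.03 219 face cab x -130+ [-14.6 -13.1 -11.5]
scene 0.02 205 face cab x -130+ [-14.2 -12.8 -11.2]
scene 0.07 197 face cab x -130+ [-14.4 -12.7 -11.3]
scene green [ 0.528 -0.399  0.077]
scene jar [ 0.453 -0.225  0.085] 125
top -0.13 95 face cab x -130+ [-32.1 -25.3 -13.4]
top -0.08 26 face cab x -130+ [-15.5 -15.1 -13.9]
top -0.03 31 face cab x -130+ [-15.5 -14.3 -13.3]
top 0.02 21 face cab x -130+ [-14.2 -13.9 -13.5]
top green [ 0.523 -0.399  0.077]
top jar [ 0.449 -0.227  0.085] 95
wrist -0.13 5371 face cab x -130+ [-30.4 -12.7 -11.4]
wrist -0.08 4579 face cab x -130+ [-14.2 -13.1 -11.8]
wrist -0.03 4615 face cab x -130+ [-14.2 -13.  -11.8]
wrist 0.02 4642 face cab x -130+ [-14.  -12.9 -11.7]
wrist 0.07 4655 face cab x -130+ [-14.  -12.7 -11.6]
```

View pics/scene12.png

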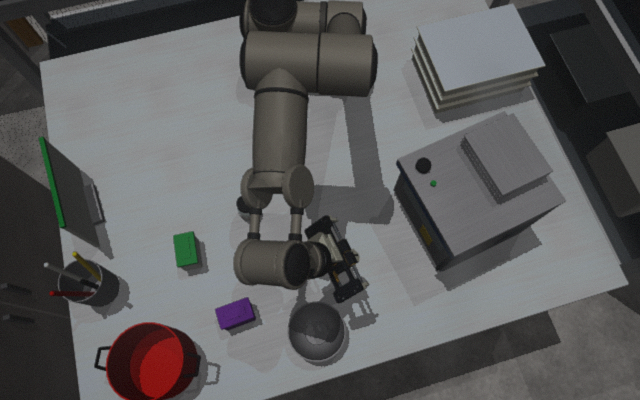

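View pics/wrist12.png

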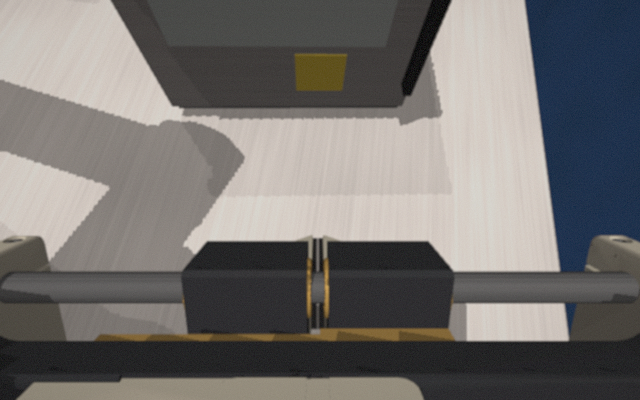

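The door face is flat at x=-143 mm across its whole width, so it is shut. The jar is half hidden by the forearm, so I'll raise the arm to see it.

Emit:
step_arm --pt "0 0.5 0.3 0.8 0" --pt "0 0.5 0.3 0.8 0" --pt "0 0.5 0.3 0.8 0" --pt "0 0.5 0.3 0.8 0" --pt "0 0 0 0.8 0" --pt "0 0 0 0.8 0" --pt "0 0 0 0 0" --pt "0 0 0 0 0"

```text
time: 37.05
tool_pos: [0.7462, 0.0401, 0.3134]
tool_rot: [3.107, -0.648, 1.728]
contact_force: [0.5, -0.2, -2.1]
opening: 0.0002
```

```bash
python3 st.py; python3 - <<'E'
from cell import vision
from h import *
F=np.array([.6357,.238]);cx=np.array([-.158,.9874]);cy=np.array([-.9874,-.158])
for n in("scene","top"):
    d=vision.read_camera(n); cv2.imwrite(f"pics/{n}13.png",d["pixels"]);W=cloud(d);Z=W[...,2]
    p=W[(Z>.078)&(Z<.09)&(abs(W[...,0]-.45)<.06)&(abs(W[...,1]+.215)<.06)]
    if len(p):print(n,"jar",np.median(p,0).round(3),len(p))
    q=W[...,:2]-F;X=q@cx;Y=q@cy
    m=(Z>.06)&(Z<.2)&(abs(Y)<.11)&(X>-.1)&(X<.05)
    if m.sum()>5: print(n,m.sum(),"slope rad",np.polyfit(Y[m],X[m],1).round(4))
E
```

```text
{'time': 37.05, 'qpos': [-0.2808, 0.8836, 0.5412, 0.6389, 1.9161, -0.2654], 'tool_pos': [0.7462, 0.0401, 0.3134], 'tool_rot': [3.1072, -0.6484, 1.7283], 'contact_force': [0.5208, -0.1761, -2.1451], 'torque': [-0.3383, -0.1073, 0.0103], 'opening': 0.00020643039448263218}
scene jar [ 0.449 -0.215  0.085] 243
scene 928 slope rad [-0.0006 -0.0129]
top jar [ 0.446 -0.216  0.085] 213
top 74 slope rad [-0.0015 -0.0143]
```

View pics/top13.png

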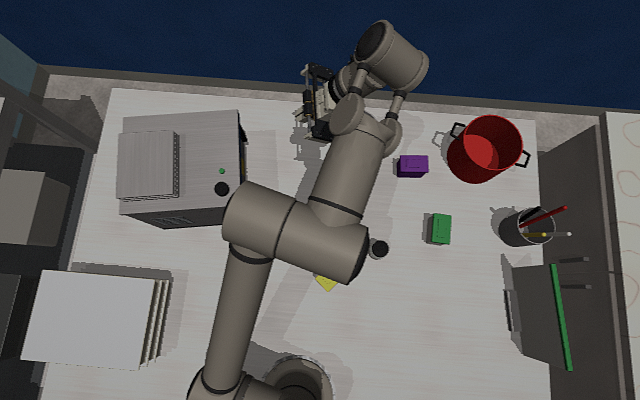

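The door slope is about 0.001 rad. The jar (380,249) and the green tub (438,229) are where they started, and the arm is clear of everything. Handing in.

```bash
python3 -c "
from cell import hand_in
print(hand_in())"
```

```text
the job is handed in; nothing more can be done
None
```

I stowed the red-lid tub, pushed the tray home, shut the door onto its catch and handed the job in at about 37 s of the 72 s allowed. No verdict is reported on hand-in.

**How the moves went**
- **Tub:** I set it down in the tray under force feedback; contact read 8.6 N. It then stood upright, lid top at 107 mm, which is the 31 mm floor plus the 76 mm tub.
- **Lean:** the moves only turn the tool about the vertical. I got the lean of about 37° by driving the arm past its reach in free space, where the tool tips outward and keeps the tilt.
- **Tray:** pushed with the leaning fingertips until it met its stop, within about 3 mm of where I expected it.
- **Door:** swung round from its outer side at the free edge, then pressed slowly at the yellow plate. The force rose to about 6 N, fell to zero at the snap, and rose again as it seated.

**Last checks**
- The door's outer face lies flat about 13–14 mm proud of the cabinet front (door thickness 14 mm), with a tilt of about 0.001 rad.
- The jar and the green-lid tub were measured at their starting positions to within about 1 mm, and the arm was clear of everything.

**Not confirmed or worth noting**
- I did not see the tub again once the tray went in, so its final pose inside is inferred from the smooth, low-force push.
- At the reach limit the third joint read 0.036–0.037 rad against the stated 0.04 limit. I took that as rounding of a 2° limit (0.035), but could not confirm it.
- The last nudge against the tray stop peaked at about 40 N, taken on the fingertips rather than the gripper body.

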